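# Stack nougat bars in layers in the bench press and snug the screw down

## Robot

A 7-joint arm with a two-finger parallel gripper is mounted at the origin on a cart in front of the work surface, level with it; the furniture and walls round the work are solid. World frame = base frame: x ahead of the robot, y to its left, z up, the work surface at z = 0. Lengths are in m, angles in degrees, forces in N, time in s.
With the tool pointing down it reaches from about 0.35 to 0.9 m from the base axis. Payload 19.9 kg.
Tool frame: the origin (TCP) lies at the very end of the fingers, on their centre line; the grasp point (between the pads) lies 19 mm behind it (r.grip_point_offset is the distance from the TCP to the grasp point, in m); x points along the fingers, z is the direction in which the jaws open and shut, and the axes are right-handed (so a half turn about x gives the same grasp; the last joint's range is limited). The gripper opens to 85 mm and grips with 20 to 120 N. Pads are 22 mm wide; open, the fingers measure 114 mm over their backs; the gripper's body (76 mm by 85 mm) begins 54 mm behind the grasp point. The pads swing forward as they close: fully open they stand 13 mm farther back than shut.
Start: joints at [-72.451, 23.915, -0.59, 92.452, 0.269, 63.638, -3.037], TCP at [0.213, 0.588, 0.231] pointing down, gripper open.
Joint ranges: [-161.28, 161.28], [-22.2, 115.67], [-73.04, 71.86], [3.21, 147.25], [-68.34, 248.33], [10.77, 114.83], [-161.83, 161.83]. Speed limits (degrees/s): [108.29, 108.29, 136.94, 136.94, 172.46, 172.46, 172.46].

## Interface

Orientations are given as [roll, pitch, yaw] about the fixed x, y, z axes, in that order (R = Rz(yaw) Ry(pitch) Rx(roll)).
In Python, from rig import r gives the robot as it stands.
- The arm moves only by the tool arm_command, never from a script. Its argument "plan" is a list of rows, each a list of 4 numbers: the shift along the tool's x, y, z in m, then the turn about the tool's x in degrees. In form: [[x, y, z, turn], ...]. A call has exactly 10 rows; each row is the pose to reach, as a shift and turn from the pose commanded when the call began, along the tool's axes at that moment; what a row does not reach only later rows make up. A row lasts 1/10 s, in which the tool goes at most 50 mm and 8.59 degrees, less where a joint would pass 70% of its speed; a pose out of reach is approached as far as the arm can. A call with a gripper value outside its range is refused whole. "grip" is the opening, from 0 (shut) to 1 (fully open), set as the call begins (left out, the last holds). The fingers move at their own pace and stop on an object; "force" is the grip in N (left out, the last holds). Time passes only in rows, so rows that repeat a pose let the fingers close, or fill a call up. It gives the time, the measured TCP pose, the force and the opening at its end, in the units of the state.
- r.get_state(): the state, without advancing time (a new reading comes with each control period).
- r.grab_frame(name): name is "scene" or "top"; returns a dict with "frame" (384x512x3 uint8, red, green, blue), "fx", "fy", "cx", "cy" (pixels), "cam_to_world" (4x4, takes a point from camera to world coordinates). Camera axes: x right, y down, z forward; pixel columns grow to the right and rows downward; lengths in m; the calibration is good to about 2 mm. A picture is of the moment at which its call begins. There is no depth.
- r.sign_off(): hands the job in, once; it reports no verdict.
The state is a dict: "time": time; "joint_positions": joint angles; "joint_vel": joint speeds; "joint_efforts": joint torques, N m; "tcp_pos": TCP position; "orientation": TCP orientation; "force": force on the tool from outside, world axes, zero at the start; "ft_torque": the same for the moment, N m; "grip_width": opening from 0.0 (shut) to 1.0 (fully open).
Only numpy, scipy, OpenCV 4.12 (cv2) and the standard library are available. Lean on these libraries where they do the work, as an engineer would, in place of code of your own. Each camera call takes 0.05 s, during which the arm holds its last target. There are 200 camera calls.

## Task

Load the nougat press and leave it snug. Lay all the dark chocolate bars flat on the press bed, side by side and pointing from front to back, spread so that the steel divider plate will lie level; cover them squarely with that plate, blue rail up, lay the two pale almond bars on it the same way, one each side of the rail, and put the beech press board squarely on top, block up. Then swing the red arm over the bed as far as it goes, wind the crank clockwise until the sprung foot meets the block, snug it by feel with about half a turn more without squeezing the spring solid, and let go; leave the other things on the counter alone.

Things in the scene. Friction and masses are not known exactly. Their poses are not given: they have to be found in the camera images.
- press_bed (a point): Centre of the press's flat bed (steel face 122 (x) x 170 (y) mm, no rim, about 47 mm above the counter). The press is grey, fixed, and stands in the shallow steel tray (rim 26 mm high). x points away from the robot to the press's round column (28 mm thick, axis 92 mm behind this point), y to the left across the bed, z up.
- column_top (a point): Centre of the top of the press's column, 170 mm above the bed: the vertical axis about which the red swing arm turns. Pinching the crank's knob and leading it on a circle round this axis swings the arm, the crank keeping its place on it.
- swing_arm (a joint): Angle of the red arm (rad): 0 = against its stop, the screw's axis exactly above press_bed; grows counter-clockwise seen from above; starts near 2, swung to the robot's right and back. It stays where it is left (0.3 N m of friction). The arm is level, 26 mm wide, its underside 140 mm above the bed, and carries the upright screw 92 mm from the column's axis.
- crank (a joint): Angle of the crank on the screw (rad): 0 = screw right up, crank pointing along the arm away from the column; grows clockwise seen from above, to 17. A full turn (6.28) lowers screw, crank and foot by 16 mm; the foot meets the block of a full stack at about 9.4. Friction 0.2 N m (3.6 N at the knob), 1.9 N more half a turn after first touch. It stays where it is left.
- crank_hub (a point): Top of the crank's hub, on the screw's axis; moves with arm and screw.
- knob_top (a point): Centre of the top of the crank's black knob: upright, 26 mm thick, 36 mm tall, spinning freely on its pin, 55 mm from the screw's axis; nothing round it is higher. About 295 mm above the counter at the start. Pinch it from above and lead it round.
- foot_face (a point): Centre of the underside of the sprung foot (round, 44 mm across, rubber) below the screw; 110 mm above the bed when the crank is at 0. Heights above the bed in the stack: top of the dark bars 26 mm, of the plate 30, of the pale bars 56, of the board 68, of its block 86.
- foot (a joint): How far the foot's spring is squeezed (m): 0 free, 0.014 solid; 5 N per mm. Half a turn of the crank after first touch gives 0.008.
- dark_0: Dark brown chocolate nougat bar with bits of nut in its top and sides, 104 (x) x 32 (y) x 26 (z) mm, 0.11 kg; origin at the centre of its underside. Either end may lead. Two or three dark bars are present; an absent one reads None throughout.
- dark_1: Dark brown chocolate nougat bar with bits of nut in its top and sides, 104 (x) x 32 (y) x 26 (z) mm, 0.11 kg; origin at the centre of its underside. Either end may lead. Two or three dark bars are present; an absent one reads None throughout.
- dark_2: Dark brown chocolate nougat bar with bits of nut in its top and sides, 104 (x) x 32 (y) x 26 (z) mm, 0.11 kg; origin at the centre of its underside. Either end may lead. Two or three dark bars are present; an absent one reads None throughout.
- pale_0: Pale cream almond nougat bar with a wafer on top, 104 (x) x 32 (y) x 26 (z) mm, 0.11 kg; origin at the centre of its underside. Either end may lead. Both are always present.
- pale_1: Pale cream almond nougat bar with a wafer on top, 104 (x) x 32 (y) x 26 (z) mm, 0.11 kg; origin at the centre of its underside. Either end may lead. Both are always present.
- divider: Steel divider plate 108 (x) x 160 (y) x 4 mm, 0.22 kg, with a blue grip rail standing along its x axis in the middle: 70 mm long, 10 mm thick, its top 22 mm above the plate's underside; origin at the centre of the underside. Either end may lead.
- press_board: Beech press board 96 (x) x 140 (y) x 12 mm, 0.26 kg, with a wooden block along its x axis in the middle of its top: 80 mm long, 36 mm wide, 18 mm tall (its top 30 mm above the underside); origin at the centre of the underside. Either end may lead.
- cup: White coffee cup, a bystander, 73 mm across, 61 mm tall.
- tumbler: Glass tumbler of water, a bystander, 75 mm across, 111 mm tall.
- stirrer_tin: Tin with wooden stirrers, a bystander, 67 mm across, 142 mm tall.
- menu_card: Card in a beech foot near the counter's front edge, a bystander, 22 x 70 x 58 mm.
- croissant_a: Croissant lying in the tray beside the press, a bystander, 50 x 85 x 40 mm.
- croissant_b: Croissant lying in the tray beside the press, a bystander, 50 x 85 x 40 mm.

How it is judged (in metres and radians):
On the way, in this order (a step that is already met when the one before it is completed fails the run):
1. all the dark bars lie flat on the bed (x of dark_0 in the frame of press_bed between -0.018 and 0.018 m and y of dark_0 in the frame of press_bed between -0.076 and 0.076 m and z of dark_0 in the frame of press_bed between -0.004 and 0.006 m and angle between each of dark_0, dark_1, dark_2's own z axis and vertical below 0.08 rad and angle between the x axis of each of dark_0, dark_1, dark_2 and the x axis of press_bed, either way round below 0.2 rad and x of dark_1 in the frame of press_bed between -0.018 and 0.018 m and y of dark_1 in the frame of press_bed between -0.076 and 0.076 m and z of dark_1 in the frame of press_bed between -0.004 and 0.006 m and x of dark_2 in the frame of press_bed between -0.018 and 0.018 m and y of dark_2 in the frame of press_bed between -0.076 and 0.076 m and z of dark_2 in the frame of press_bed between -0.004 and 0.006 m), for 0.2 s.
2. the divider plate lies squarely on the dark bars (x of divider in the frame of press_bed between -0.018 and 0.018 m and y of divider in the frame of press_bed between -0.018 and 0.018 m and z of divider in the frame of press_bed between 0.022 and 0.033 m and angle between divider's own z axis and vertical below 0.06 rad and angle between the x axis of divider and the x axis of press_bed, either way round below 0.15 rad), for 0.2 s.
3. both pale bars lie flat on the plate, one each side of its rail (x of pale_0 in the frame of press_bed between -0.018 and 0.018 m and y of pale_0 in the frame of press_bed between -0.068 and 0.068 m and z of pale_0 in the frame of press_bed between 0.026 and 0.036 m and angle between each of pale_0, pale_1's own z axis and vertical below 0.08 rad and angle between the x axis of each of pale_0, pale_1 and the x axis of press_bed, either way round below 0.2 rad and x of pale_1 in the frame of press_bed between -0.018 and 0.018 m and y of pale_1 in the frame of press_bed between -0.068 and 0.068 m and z of pale_1 in the frame of press_bed between 0.026 and 0.036 m and ((y of pale_0 in the frame of press_bed above 0.02 m and y of pale_1 in the frame of press_bed below -0.02 m) or (y of pale_0 in the frame of press_bed below -0.02 m and y of pale_1 in the frame of press_bed above 0.02 m))), for 0.2 s.
4. the press board lies squarely on the pale bars (x of press_board in the frame of press_bed between -0.018 and 0.018 m and y of press_board in the frame of press_bed between -0.018 and 0.018 m and z of press_board in the frame of press_bed between 0.052 and 0.062 m and angle between press_board's own z axis and vertical below 0.06 rad and angle between the x axis of press_board and the x axis of press_bed, either way round below 0.15 rad), for 0.2 s.
5. the arm is over the bed and the foot presses on the board (value of joint swing_arm below 0.06 rad and contact force between foot and press_board above 15 N), for 0.2 s.
At the end, for the whole second after the job is handed in: The stack is complete, level and in layers on the bed (bars and boards within 18 mm of the middle from front to back, boards also sideways, turned under 0.15 rad, bars 0.2), the arm is home, the foot presses on the block with over 15 N and its spring is squeezed 4 to 12.5 mm (all of step 1 and all of step 2 and all of step 3 and all of step 4 and all of step 5 and value of joint foot between 0.004 and 0.0125 m); the robot touches nothing.
It fails at once if the stack is crushed (over 160 N under the foot) (contact force between foot and press_board above 160 N).
It fails at once if a bystander is shoved over 5 cm or tipped (distance of any of cup, tumbler, stirrer_tin, croissant_a, croissant_b, menu_card from where it was at the start of the episode above 0.05 m or angle between any of cup, tumbler, stirrer_tin, menu_card's own z axis and vertical above 0.5 rad).
Of dark_0, dark_1, dark_2 only 2 to 3 are there at a start; the rules pass over those that are not, and their reading is None.
At some moment in a run one of press_board may be knocked a few centimetres aside while the robot is not near it.
Once in a run the grip may slacken for a moment while it holds something.
It also fails if it takes over 210 s, if anything falls off the work surface, if the arm or the gripper's body presses on something with over 40 N, if the wrist force passes 120 N, or if a joint passes its speed limit or range.

## Working session

There is one attempt and no reset: what is moved stays moved. The work goes in short steps, Python scripts to look and compute and a tool call to move; the robot and the scene stay as the last step left them, time stands still between calls to the robot, and variables do not carry over. Pictures are saved under pics/ and viewed, about 12 in all and at most 16, crops included, and the job is handed in when it is done.

Besides the shell and the picture viewer there is one more tool, called after "Emit:" by a JSON object that holds its "api" and its "payload", one argument or row to a line. arm_command: Moves the arm, as the interface text tells. Its arguments: {"type":"object","properties":{"plan":{"type":"array"},"grip":{"type":"number"},"force":{"type":"number"}},"required":["plan"]}

```bash
mkdir -p pics; ls
cat > h.py <<'E'
import numpy as np, cv2
from rig import r
def pic(cam,name):
    f=r.grab_frame(cam); np.savez(f'pics/{name}.npz',K=[f['fx'],f['fy'],f['cx'],f['cy']],T=f['cam_to_world'],im=f['frame'])
    cv2.imwrite(f'pics/{name}.png',cv2.cvtColor(f['frame'],cv2.COLOR_RGB2BGR)); return f
def crop(name,out,x0,y0,x1,y1,s):
    im=cv2.imread(f'pics/{name}.png')[y0:y1,x0:x1]; cv2.imwrite(f'pics/{out}.png',cv2.resize(im,None,fx=s,fy=s,interpolation=cv2.INTER_CUBIC))
def w(name,u,v,z):
    d=np.load(f'pics/{name}.npz'); fx,fy,cx,cy=d['K']; T=d['T']
    ray=T[:3,:3]@np.array([(u-cx)/fx,(v-cy)/fy,1]); o=T[:3,3]; return o+ray*(z-o[2])/ray[2]
def px(name,p):
    d=np.load(f'pics/{name}.npz'); fx,fy,cx,cy=d['K']; T=d['T']
    q=T[:3,:3].T@(np.array(p)-T[:3,3]); return np.array([fx*q[0]/q[2]+cx,fy*q[1]/q[2]+cy])
E
python3 -c "
from h import *
a=pic('top','t0');b=pic('scene','s0')
for f in(a,b): print(f['fx'],f['cx'],f['cam_to_world'].round(3))
A=cv2.imread('pics/t0.png');B=cv2.imread('pics/s0.png')
cv2.imwrite('pics/t0b.png',cv2.resize(A,(800,600),interpolation=cv2.INTER_CUBIC))
cv2.imwrite('pics/s0b.png',cv2.resize(B,(800,600),interpolation=cv2.INTER_CUBIC))
print(r.get_state())"
```

```text
pics
374.71888195135045 255.35401244304867 [[-0.098 -0.969  0.227  0.28 ]
 [-0.995  0.097 -0.019  0.088]
 [-0.003 -0.228 -0.974  1.232]
 [ 0.     0.     0.     1.   ]]
409.0437430642465 246.286721056973 [[ 0.849 -0.298  0.437  0.005]
 [-0.529 -0.506  0.681 -0.736]
 [ 0.018 -0.809 -0.587  0.88 ]
 [ 0.     0.     0.     1.   ]]
{'time': 0.1, 'joint_positions': array([-72.45048056,  23.94571664,  -0.59145217,  92.48237402,
         0.26871507,  63.63958649,  -3.03561091]), 'joint_vel': array([ 0.0305055 , -0.01204671, -0.02604852, -0.09373298,  0.0308774 ,
       -0.01734406,  0.04492956]), 'joint_efforts': array([ 2.36628068e-03, -8.65827012e+01,  6.81328475e-01, -4.35627258e+01,
        1.93286024e-02,  4.98583060e-03, -8.20716286e-05]), 'tcp_pos': array([0.21290153, 0.5872739 , 0.23070859]), 'orientation': array([-176.45824209,   89.93370255, -106.38323044]), 'force': array([ 0.33687996,  0.12959418, -0.42486042]), 'ft_torque': array([ 0.02880627, -0.03828372,  0.02941347]), 'grip_width': 1.0035522021872267}
```

View pics/t0b.png

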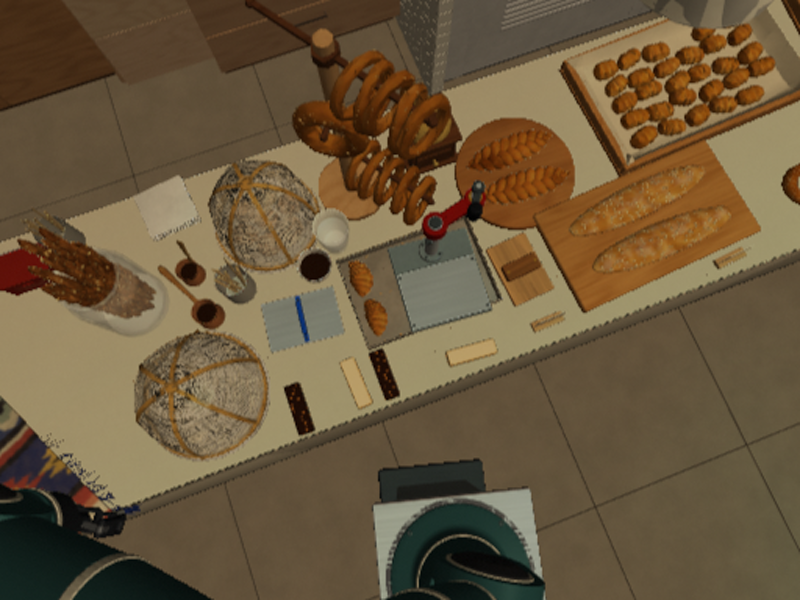

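View pics/s0b.png

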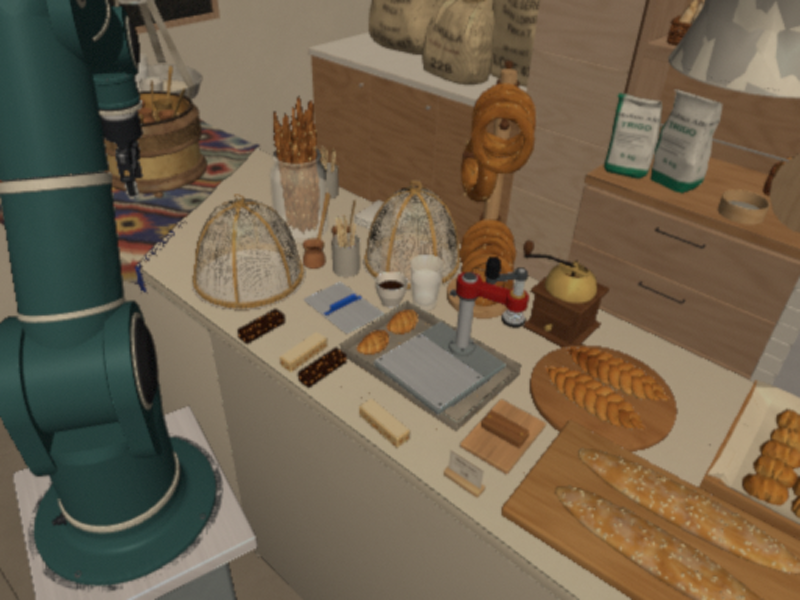

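Top view: press at about (440,280) of the 800x600 picture, two dark bars at (299,408) and (384,374), pale bars at (356,382) and (471,352), plate at (302,318), board at (520,265), arm swung away. I'll zoom in to measure.

```bash
python3 -c "
from h import *
crop('t0','c1',160,120,370,280,3.8)"
```

```text
(no output)
```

View pics/c1.png

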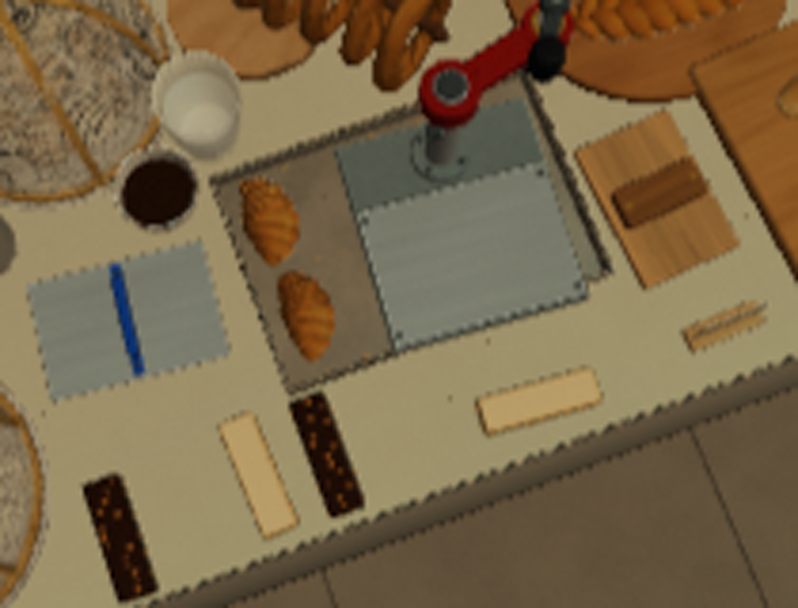

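```bash
cat > m.py <<'E'
from h import *
def c1(u,v,z): return w('t0',(u+.5)/3.8-.5+160,(v+.5)/3.8-.5+120,z)
O=dict(bed=(.047,[(359,216),(546,164),(587,292),(396,349)]),
plate=(.004,[(28,287),(205,241),(231,353),(53,399)]),
board=(.012,[(576,150),(667,112),(739,240),(650,286)]),block=(.03,[(612,195),(695,160),(709,188),(622,227)]),
paleL=(.026,[(219,422),(248,411),(298,524),(268,538)]),
darkB=(.026,[(292,405),(322,393),(363,505),(336,516)]),
darkA=(.026,[(85,484),(118,474),(157,592),(124,601)]),
paleR=(.026,[(477,403),(595,368),(603,395),(486,434)]))
for n,(z,c) in O.items():
    P=np.array([c1(u,v,z)[:2] for u,v in c]); L=np.linalg.norm(P-np.roll(P,-1,0),axis=1)*1e3
    e=[np.degrees(np.arctan2(*(q[::-1]))) for q in (P[0]-P[1],P[0]-P[3])]
    print(n,P.mean(0).round(4),L.round(0),np.round(e,1))
print('rail',c1(117,265,.022),c1(138,374,.022)); print('col',c1(450,87,.217)); print('knob',c1(546,57,.295)); print('card',c1(725,325,.03))
E
python3 m.py
```

```text
bed [ 0.559  -0.0296] [169. 118. 170. 120.] [100.4   9.4]
plate [0.5406 0.2726] [161. 104. 159. 103.] [99.4  9.6]
board [ 0.6038 -0.2035] [ 91. 133.  91. 139.] [107.6  20.2]
block [ 0.6023 -0.2013] [81. 28. 85. 30.] [107.6   9. ]
paleL [0.3935 0.1696] [ 26. 104.  27. 106.] [105.3  18.3]
darkB [0.4035 0.1095] [ 27. 101.  24. 101.] [106.3  16.5]
darkA [0.352  0.2878] [ 29. 103.  28. 102.] [101.3  15.2]
paleR [ 0.4316 -0.0747] [106.  24. 106.  27.] [100.8   9.5]
rail [0.58620213 0.27780247 0.022     ] [0.4883801  0.26553793 0.022     ]
col [ 0.64986119 -0.01115402  0.217     ]
knob [ 0.63687374 -0.07290867  0.295     ]
card [ 0.47952735 -0.23991582  0.03      ]
```

```bash
python3 -c "
from h import *
crop('s0','c2',285,155,345,235,7)
A=cv2.imread('pics/c2.png'); crop('t0','c3',260,115,320,155,6); B=cv2.imread('pics/c3.png')
C=np.zeros((560,790,3),np.uint8); C[:A.shape[0],:A.shape[1]]=A; C[:B.shape[0],425:425+B.shape[1]]=B[:, :365]; cv2.imwrite('pics/c4.png',C)"
```

```text
(no output)
```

View pics/c4.png

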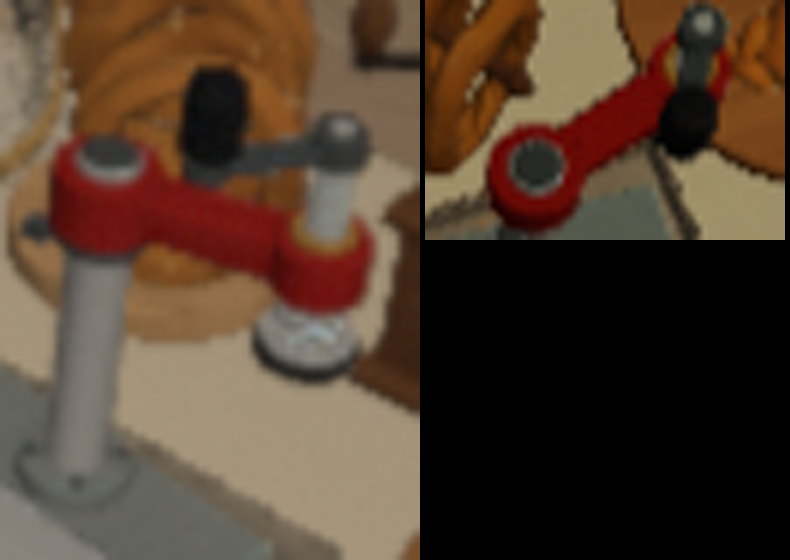

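```bash
cat >> h.py <<'E'
def tri(a,ua,b,ub):
    M=[];v=[]
    for n,u in((a,ua),(b,ub)):
        d=np.load(f'pics/{n}.npz');o=d['T'][:3,3];k=w(n,*u,0)-o;k/=np.linalg.norm(k);P=np.eye(3)-np.outer(k,k);M.append(P);v.append(P@o)
    p=np.linalg.lstsq(np.vstack(M),np.hstack(v),rcond=None)[0]; return p.round(4),[(px(n,p)-u).round(1) for n,u in((a,ua),(b,ub))]
from scipy.spatial.transform import Rotation as Ro
def go(x,y,z,ang,base=None):
    """row to reach TCP x,y,z with jaw direction at world angle ang (mod 180), from pose base or now"""
    s=r.get_state(); R=Ro.from_euler('xyz',s['orientation'],degrees=True).as_matrix()
    p=s['tcp_pos']; j=np.degrees(np.arctan2(R[1,2],R[0,2]))
    d=R.T@(np.array([x,y,z])-p); t=-((ang-j+90)%180-90)
    print('row',d.round(4),'turn',round(t,2),'| tcp',p.round(4),'jaw',round(j,1),'tilt',round(R[2,0],4),'j7',s['joint_positions'][6].round(0),'F',s['force'].round(1),'grip',round(s['grip_width'],3),'t',round(s['time'],1))
BED=np.array([.559,-.0296,.047]);YAW=10.3
def bed(x,y,z):
    a=np.radians(YAW); return BED+[x*np.cos(a)-y*np.sin(a),x*np.sin(a)+y*np.cos(a),z]
E
python3 -c "
from h import *
print(tri('t0',(304.5,133.3),'s0',(316,165.7)))
print('hub',tri('t0',(306.3,118.3),'s0',(285+342/7,155+128/7)))
print('col',tri('t0',(538/6-425/6+260,115+165/6),'s0',(285+112/7,155+155/7)))
print('dome',[w('t0',u*.64,v*.64,.0).round(3) for u,v in((268,400),(200,460),(137,395))])
print('bars',bed(-.012,.045,0),bed(-.012,-.045,0))
go(.352-.012,.288-.003,.24,104.8)
"
```

```text
(array([ 0.6417, -0.0772,  0.2947]), [array([ 0.2, -0.5]), array([-0.5,  0.2])])
hub (array([ 0.6971, -0.0932,  0.2614]), [array([ 0. , -0.1]), array([-0.1,  0. ])])
col (array([ 0.6511, -0.014 ,  0.2169]), [array([ 0.2, -0.4]), array([-0.5,  0.1])])
dome [array([0.376, 0.355, 0.   ]), array([0.269, 0.499, 0.   ]), array([0.413, 0.627, 0.   ])]
bars [0.53914728 0.0125292  0.047     ] [ 0.55523948 -0.07602045  0.047     ]
row [-0.009  -0.2225 -0.2409] turn -34.72 | tcp [0.2129 0.5873 0.2307] jaw 70.1 tilt -1.0 j7 -3.0 F [ 0.3  0.1 -0.4] grip 1.004 t 0.1
```

Emit:
{"api": "arm_command", "payload": {
  "plan": [
    [-0.009, -0.2225, -0.241, -34.7],
    [-0.009, -0.2225, -0.241, -34.7],
    [-0.009, -0.2225, -0.241, -34.7],
    [-0.009, -0.2225, -0.241, -34.7],
    [-0.009, -0.2225, -0.241, -34.7],
    [-0.009, -0.2225, -0.241, -34.7],
    [-0.009, -0.2225, -0.241, -34.7],
    [-0.009, -0.2225, -0.241, -34.7],
    [-0.009, -0.2225, -0.241, -34.7],
    [-0.009, -0.2225, -0.241, -34.7]
  ],
  "grip": 0.62,
  "force": 60
}}

```text
time: 1.1
tcp_pos: [0.3396, 0.2859, 0.2402]
orientation: [96.3, 90.0, -158.8]
force: [0.0, -0.0, -1.0]
grip_width: 0.62
```

```bash
python3 -c "
from h import *
go(.340,.285,.004,104.8)"
```

```text
row [ 2.362e-01 -2.000e-04 -9.000e-04] turn 0.04 | tcp [0.3396 0.2859 0.2402] jaw 104.8 tilt -1.0 j7 61.0 F [ 0. -0. -1.] grip 0.62 t 1.1
```

Emit:
{"api": "arm_command", "payload": {
  "plan": [
    [0.045, 0, 0, 0],
    [0.09, 0, 0, 0],
    [0.13, 0, 0, 0],
    [0.165, 0, 0, 0],
    [0.19, 0, 0, 0],
    [0.21, 0, 0, 0],
    [0.225, 0, 0, 0],
    [0.236, 0, 0, 0],
    [0.236, 0, 0, 0],
    [0.236, 0, 0, 0]
  ]
}}

```text
time: 2.1
tcp_pos: [0.34, 0.2856, 0.0045]
orientation: [79.1, 90.0, -176.1]
force: [0.8, -0.3, 0.1]
grip_width: 0.623
```

Emit:
{"api": "arm_command", "payload": {
  "plan": [
    [0, 0, 0, 0],
    [0, 0, 0, 0],
    [0, 0, 0, 0],
    [0, 0, 0, 0],
    [0, 0, 0, 0],
    [0, 0, 0, 0],
    [0, 0, 0, 0],
    [-0.02, 0, 0, 0],
    [-0.05, 0, 0, 0],
    [-0.09, 0, 0, 0]
  ],
  "grip": 0.2
}}

```text
time: 3.1
tcp_pos: [0.3394, 0.2846, 0.095]
orientation: [121.5, 89.9, -133.8]
force: [0.3, 0.6, -1.0]
grip_width: 0.359
```

```bash
python3 -c "
from h import *
x,y,z=bed(-.012,.045,.004);go(x,y,.15,100.3)"
```

```text
row [-0.0549 -0.1237 -0.314 ] turn 4.47 | tcp [0.3394 0.2846 0.095 ] jaw 104.8 tilt -1.0 j7 62.0 F [ 0.3  0.6 -1. ] grip 0.359 t 3.1
```

Emit:
{"api": "arm_command", "payload": {
  "plan": [
    [-0.04, -0.01, -0.025, 1],
    [-0.055, -0.025, -0.063, 2],
    [-0.055, -0.042, -0.106, 3],
    [-0.055, -0.059, -0.15, 4.5],
    [-0.055, -0.076, -0.193, 4.5],
    [-0.055, -0.093, -0.236, 4.5],
    [-0.055, -0.108, -0.274, 4.5],
    [-0.055, -0.118, -0.3, 4.5],
    [-0.055, -0.1237, -0.314, 4.5],
    [-0.055, -0.1237, -0.314, 4.5]
  ]
}}

```text
time: 4.1
tcp_pos: [0.5403, 0.0116, 0.1496]
orientation: [-140.1, 90.0, -40.0]
force: [-0.2, -0.1, -1.6]
grip_width: 0.36
```

```bash
python3 -c "
from h import *
x,y,z=bed(-.012,.045,.004+.002);go(x,y,z,100.3)
f=pic('top','t1')
crop('t1','c5',160,120,370,280,3.8)"
```

```text
row [0.0966 0.001  0.0012] turn -0.16 | tcp [0.5403 0.0116 0.1496] jaw 100.1 tilt -1.0 j7 101.0 F [-0.2 -0.1 -1.6] grip 0.36 t 4.1
```

View pics/c5.png

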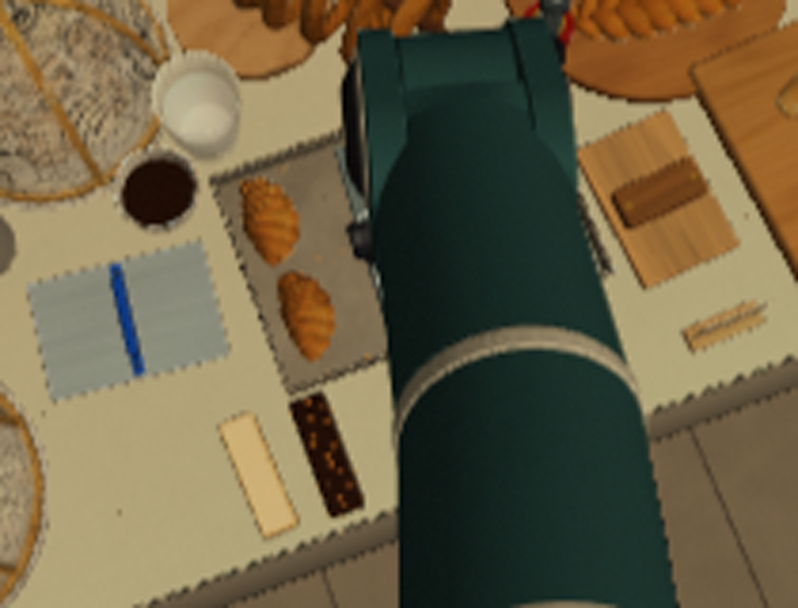

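The arm hides the bed from above; the other items are unmoved. Lower the bar.

Emit:
{"api": "arm_command", "payload": {
  "plan": [
    [0.035, 0.001, 0.001, 0],
    [0.06, 0.001, 0.001, 0],
    [0.075, 0.001, 0.001, 0],
    [0.085, 0.001, 0.001, 0],
    [0.09, 0.001, 0.001, 0],
    [0.093, 0.001, 0.001, 0],
    [0.095, 0.001, 0.001, 0],
    [0.0965, 0.001, 0.001, 0],
    [0.0965, 0.001, 0.001, 0],
    [0.0965, 0.001, 0.001, 0]
  ]
}}

```text
time: 5.15
tcp_pos: [0.5387, 0.0139, 0.0531]
orientation: [-99.7, 90.0, 0.5]
force: [-0.4, -0.8, -1.5]
grip_width: 0.36
```

Emit:
{"api": "arm_command", "payload": {
  "plan": [
    [0, 0, 0, 0],
    [0, 0, 0, 0],
    [0, 0, 0, 0],
    [0, 0, 0, 0],
    [-0.03, 0, 0, 0],
    [-0.07, 0, 0, 0],
    [-0.11, 0, 0, 0],
    [-0.15, 0, 0, 0],
    [-0.15, 0, 0, 0],
    [-0.15, 0, 0, 0]
  ],
  "grip": 0.62
}}

```text
time: 6.15
tcp_pos: [0.5388, 0.014, 0.2036]
orientation: [-88.5, 89.9, 11.8]
force: [0.1, 0.4, -0.3]
grip_width: 0.621
```

```bash
python3 -c "
from h import *
go(.4035-.011,.1095-.0035,.15,106.5)"
```

```text
row [0.0534 0.1276 0.1166] turn -6.22 | tcp [0.5388 0.014  0.2036] jaw 100.3 tilt -1.0 j7 100.0 F [ 0.1  0.4 -0.3] grip 0.621 t 6.2
```

Emit:
{"api": "arm_command", "payload": {
  "plan": [
    [0.0, 0.03, 0.027, -2],
    [0, 0.06, 0.055, -4],
    [0.01, 0.09, 0.082, -6.2],
    [0.03, 0.115, 0.105, -6.2],
    [0.053, 0.1275, 0.1165, -6.2],
    [0.053, 0.1275, 0.1165, -6.2],
    [0.053, 0.1275, 0.1165, -6.2],
    [0.053, 0.1275, 0.1165, -6.2],
    [0.053, 0.1275, 0.1165, -6.2],
    [0.053, 0.1275, 0.1165, -6.2]
  ]
}}

```text
time: 7.15
tcp_pos: [0.3928, 0.1055, 0.1501]
orientation: [-102.5, 90.0, 3.9]
force: [0.7, 0.4, -1.1]
grip_width: 0.618
```

```bash
python3 -c "
from h import *
go(.4035-.011,.1095-.0035,.004,106.5)
f=pic('top','t2')
crop('t2','c6',160,120,370,280,3.8)"
```

```text
row [0.1461 0.0003 0.0005] turn -0.07 | tcp [0.3928 0.1055 0.1501] jaw 106.4 tilt -1.0 j7 89.0 F [ 0.7  0.4 -1.1] grip 0.618 t 7.2
```

View pics/c6.png

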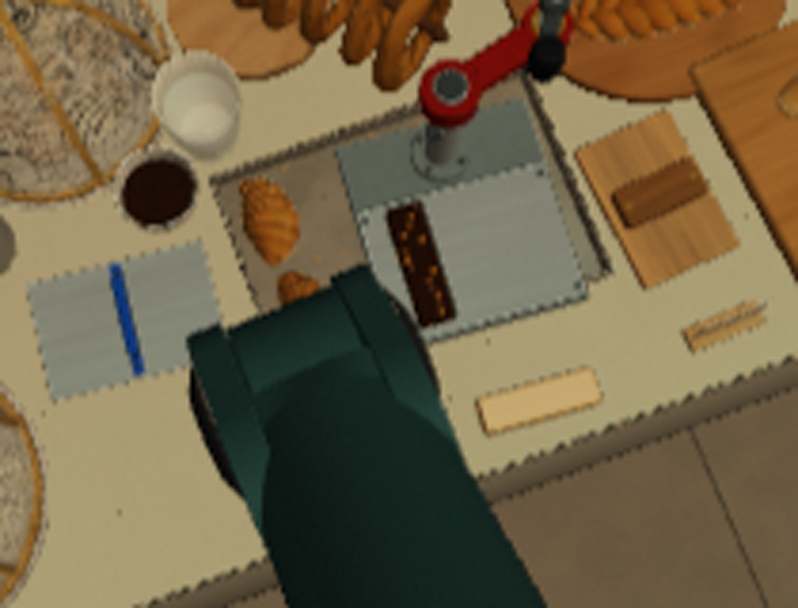

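Emit:
{"api": "arm_command", "payload": {
  "plan": [
    [0.04, 0, 0.0005, 0],
    [0.08, 0, 0.0005, 0],
    [0.105, 0, 0.0005, 0],
    [0.125, 0, 0.0005, 0],
    [0.138, 0, 0.0005, 0],
    [0.146, 0, 0.0005, 0],
    [0.146, 0, 0.0005, 0],
    [0.146, 0, 0.0005, 0],
    [0.146, 0, 0.0005, 0],
    [0.146, 0, 0.0005, 0]
  ]
}}

```text
time: 8.2
tcp_pos: [0.3926, 0.1064, 0.0044]
orientation: [-87.5, 89.9, 19.0]
force: [0.4, -0.4, -0.7]
grip_width: 0.62
```

Emit:
{"api": "arm_command", "payload": {
  "plan": [
    [0, 0, 0, 0],
    [0, 0, 0, 0],
    [0, 0, 0, 0],
    [0, 0, 0, 0],
    [0, 0, 0, 0],
    [0, 0, 0, 0],
    [0, 0, 0, 0],
    [-0.03, 0, 0, 0],
    [-0.08, 0, 0, 0],
    [-0.13, 0, 0, 0]
  ],
  "grip": 0.2
}}

```text
time: 9.2
tcp_pos: [0.3914, 0.1058, 0.1352]
orientation: [105.5, 89.9, -148.0]
force: [1.5, 0.0, -0.8]
grip_width: 0.361
```

```bash
cat > q.py <<'E'
from h import *
def inbed(name,z,pts,f=3.8,ox=160,oy=120):
    P=np.array([w(name,(u+.5)/f-.5+ox,(v+.5)/f-.5+oy,BED[2]+z) for u,v in pts]); c=P.mean(0)-BED
    a=np.radians(YAW); e=P[1]-P[0]; e2=P[2]-P[1]
    print('in bed', (c[0]*np.cos(a)+c[1]*np.sin(a)).round(4),(-c[0]*np.sin(a)+c[1]*np.cos(a)).round(4),'edges',np.degrees(np.arctan2(e[1],e[0])).round(1),np.degrees(np.arctan2(e2[1],e2[0])).round(1),np.hypot(*e[:2]).round(3),np.hypot(*e2[:2]).round(3))
E
python3 -c "
from q import *
inbed('t2',.026,[(388,212),(418,203),(455,318),(424,326)])
x,y,z=bed(-.012,-.045,.006);go(x,y,.15,100.3)"
```

```text
in bed -0.0018 0.0472 edges -78.4 -168.9 0.027 0.103
row [-0.0149 -0.1056 -0.2208] turn 6.16 | tcp [0.3914 0.1058 0.1352] jaw 106.5 tilt -1.0 j7 89.0 F [ 1.5  0.  -0.8] grip 0.361 t 9.2
```

Emit:
{"api": "arm_command", "payload": {
  "plan": [
    [-0.015, -0.015, -0.031, 2],
    [-0.015, -0.034, -0.071, 4],
    [-0.015, -0.053, -0.111, 6.2],
    [-0.015, -0.072, -0.151, 6.2],
    [-0.015, -0.088, -0.185, 6.2],
    [-0.015, -0.1, -0.21, 6.2],
    [-0.015, -0.1056, -0.221, 6.2],
    [-0.015, -0.1056, -0.221, 6.2],
    [-0.015, -0.1056, -0.221, 6.2],
    [-0.015, -0.1056, -0.221, 6.2]
  ]
}}

```text
time: 10.2
tcp_pos: [0.5555, -0.0745, 0.1488]
orientation: [28.4, 90.0, 128.8]
force: [1.3, 0.1, -1.4]
grip_width: 0.36
```

```bash
python3 -c "
from h import *
x,y,z=bed(-.012,-.045,.006);go(x,y,z,100.3)"
```

```text
row [ 0.0958  0.0005 -0.0015] turn 0.05 | tcp [ 0.5555 -0.0745  0.1488] jaw 100.3 tilt -1.0 j7 112.0 F [ 1.3  0.1 -1.4] grip 0.36 t 10.2
```

Emit:
{"api": "arm_command", "payload": {
  "plan": [
    [0.035, 0, -0.001, 0],
    [0.06, 0, -0.001, 0],
    [0.075, 0, -0.001, 0],
    [0.085, 0, -0.001, 0],
    [0.09, 0, -0.001, 0],
    [0.093, 0, -0.001, 0],
    [0.096, 0, -0.001, 0],
    [0.0965, 0, -0.001, 0],
    [0.0965, 0, -0.001, 0],
    [0.0965, 0, -0.001, 0]
  ]
}}

```text
time: 11.2
tcp_pos: [0.5565, -0.0767, 0.0527]
orientation: [-108.5, 90.0, -8.3]
force: [0.1, -0.2, -1.3]
grip_width: 0.36
```

Emit:
{"api": "arm_command", "payload": {
  "plan": [
    [0, 0, 0, 0],
    [0, 0, 0, 0],
    [0, 0, 0, 0],
    [0, 0, 0, 0],
    [-0.03, 0, 0, 0],
    [-0.07, 0, 0, 0],
    [-0.11, 0, 0, 0],
    [-0.15, 0, 0, 0],
    [-0.15, 0, 0, 0],
    [-0.15, 0, 0, 0]
  ],
  "grip": 0.6
}}

```text
time: 12.2
tcp_pos: [0.5566, -0.0766, 0.2031]
orientation: [-97.9, 89.9, 2.4]
force: [0.9, -0.2, -0.7]
grip_width: 0.599
```

```bash
python3 -c "
from h import *
go(.540,.272,.18,99.5)"
```

```text
row [ 0.0231 -0.0458  0.346 ] turn 0.78 | tcp [ 0.5566 -0.0766  0.2031] jaw 100.3 tilt -1.0 j7 111.0 F [ 0.9 -0.2 -0.7] grip 0.599 t 12.2
```

Emit:
{"api": "arm_command", "payload": {
  "plan": [
    [0, -0.0055, 0.042, 0],
    [0, -0.012, 0.09, 0.8],
    [0.005, -0.018, 0.138, 0.8],
    [0.01, -0.0245, 0.186, 0.8],
    [0.015, -0.031, 0.234, 0.8],
    [0.02, -0.037, 0.28, 0.8],
    [0.023, -0.042, 0.318, 0.8],
    [0.023, -0.0458, 0.346, 0.8],
    [0.023, -0.0458, 0.346, 0.8],
    [0.023, -0.0458, 0.346, 0.8]
  ]
}}

```text
time: 13.2
tcp_pos: [0.5391, 0.2717, 0.1779]
orientation: [119.5, 89.9, -141.0]
force: [0.5, -2.2, -0.4]
grip_width: 0.597
```

```bash
python3 -c "
from h import *
go(.539,.272,.006,99.5)
f=pic('top','t3')
crop('t3','c7',240,120,360,210,6)"
```

```text
row [ 0.1719 -0.0003  0.0005] turn 0.02 | tcp [0.5391 0.2717 0.1779] jaw 99.5 tilt -1.0 j7 74.0 F [ 0.5 -2.2 -0.4] grip 0.597 t 13.2
```

View pics/c7.png

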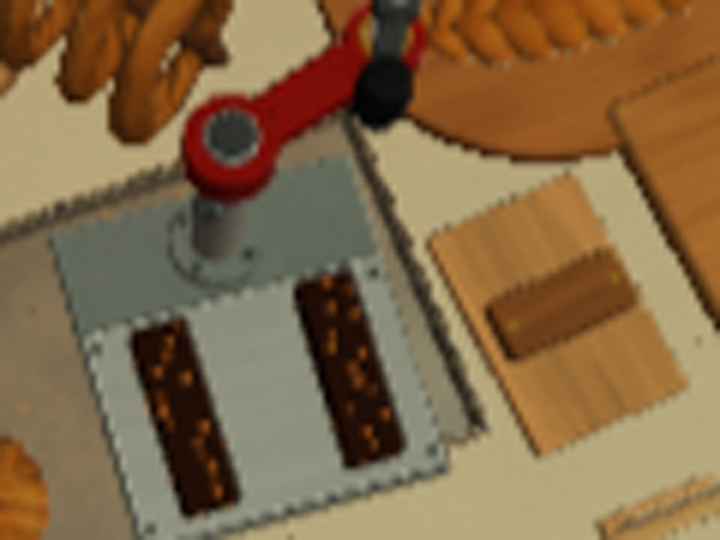

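Emit:
{"api": "arm_command", "payload": {
  "plan": [
    [0.04, 0, 0, 0],
    [0.08, 0, 0, 0],
    [0.11, 0, 0, 0],
    [0.135, 0, 0, 0],
    [0.15, 0, 0, 0],
    [0.16, 0, 0, 0],
    [0.167, 0, 0, 0],
    [0.172, 0, 0, 0],
    [0.172, 0, 0, 0],
    [0.172, 0, 0, 0]
  ]
}}

```text
time: 14.25
tcp_pos: [0.54, 0.2721, 0.0079]
orientation: [-74.5, 90.0, 25.0]
force: [1.1, 0.3, 0.1]
grip_width: 0.597
```

Emit:
{"api": "arm_command", "payload": {
  "plan": [
    [0, 0, 0, 0],
    [0, 0, 0, 0],
    [0, 0, 0, 0],
    [0, 0, 0, 0],
    [0, 0, 0, 0],
    [0, 0, 0, 0],
    [0, 0, 0, 0],
    [0, 0, 0, 0],
    [0, 0, 0, 0],
    [0, 0, 0, 0]
  ],
  "grip": 0.0,
  "force": 80
}}

```text
time: 15.25
tcp_pos: [0.5398, 0.2721, 0.0079]
orientation: [-60.8, 90.0, 38.7]
force: [-2.5, -0.7, 7.9]
grip_width: 0.083
```

```bash
python3 -c "
from h import *
x,y,z=bed(0,0,.0);go(x,y,.18,100.3)"
```

```text
row [-0.1722  0.0307 -0.3007] turn -0.83 | tcp [0.5398 0.2721 0.0079] jaw 99.5 tilt -1.0 j7 76.0 F [-2.5 -0.7  7.9] grip 0.083 t 15.2
```

Emit:
{"api": "arm_command", "payload": {
  "plan": [
    [-0.01, 0, 0, 0],
    [-0.03, 0, 0, 0],
    [-0.06, 0, 0, 0],
    [-0.09, 0, 0, 0],
    [-0.12, 0, 0, 0],
    [-0.15, 0, 0, 0],
    [-0.17, 0, 0, 0],
    [-0.17, 0, 0, 0],
    [-0.17, 0, 0, 0],
    [-0.17, 0, 0, 0]
  ]
}}

```text
time: 16.25
tcp_pos: [0.5391, 0.2716, 0.1763]
orientation: [113.2, 89.9, -147.3]
force: [-0.5, 0.5, -2.5]
grip_width: 0.092
```

```bash
python3 -c "
from h import *
x,y,z=bed(0,0,.0);go(x,y,.18,100.3);pic('scene','s1');pic('top','t4')
crop('s1','c8',150,120,350,270,4)"
```

```text
row [-0.0035  0.0299 -0.3004] turn -0.83 | tcp [0.5391 0.2716 0.1763] jaw 99.5 tilt -1.0 j7 74.0 F [-0.5  0.5 -2.5] grip 0.092 t 16.2
```

View pics/c8.png

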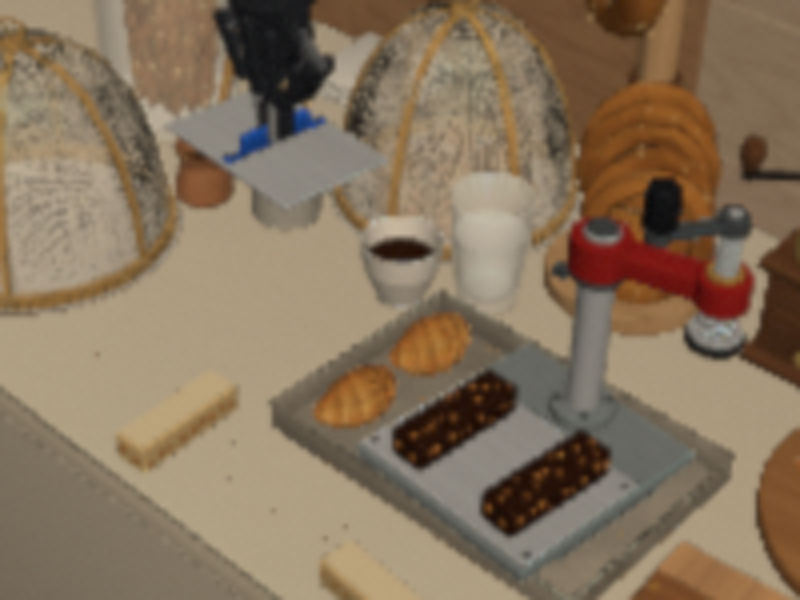

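Emit:
{"api": "arm_command", "payload": {
  "plan": [
    [-0.0035, 0.0035, -0.035, -0.8],
    [-0.0035, 0.0075, -0.075, -0.8],
    [-0.0035, 0.0115, -0.115, -0.8],
    [-0.0035, 0.0155, -0.155, -0.8],
    [-0.0035, 0.0195, -0.195, -0.8],
    [-0.0035, 0.0235, -0.235, -0.8],
    [-0.0035, 0.0265, -0.265, -0.8],
    [-0.0035, 0.029, -0.29, -0.8],
    [-0.0035, 0.03, -0.3, -0.8],
    [-0.0035, 0.03, -0.3, -0.8]
  ]
}}

```text
time: 17.35
tcp_pos: [0.5592, -0.0301, 0.1804]
orientation: [112.9, 89.9, -147.0]
force: [0.0, 1.5, -2.0]
grip_width: 0.094
```

```bash
python3 -c "
from h import *
x,y,z=bed(-.001,0,.0355);go(x,y,z,100.3)"
```

```text
row [0.0979 0.0011 0.0006] turn -0.14 | tcp [ 0.5592 -0.0301  0.1804] jaw 100.2 tilt -1.0 j7 106.0 F [ 0.   1.5 -2. ] grip 0.094 t 17.4
```

Emit:
{"api": "arm_command", "payload": {
  "plan": [
    [0.03, 0.001, 0.0005, 0],
    [0.055, 0.001, 0.0005, 0],
    [0.07, 0.001, 0.0005, 0],
    [0.08, 0.001, 0.0005, 0],
    [0.087, 0.001, 0.0005, 0],
    [0.092, 0.001, 0.0005, 0],
    [0.096, 0.001, 0.0005, 0],
    [0.099, 0.001, 0.0005, 0],
    [0.1, 0.001, 0.0005, 0],
    [0.1, 0.001, 0.0005, 0]
  ]
}}

```text
time: 18.35
tcp_pos: [0.5585, -0.0286, 0.0812]
orientation: [-92.6, 90.0, 7.7]
force: [-1.5, 0.5, 0.8]
grip_width: 0.088
```

```bash
python3 -c "
from h import *
x,y,z=bed(-.001,0,.0345);go(x,y,z,100.3)"
```

```text
row [-0.0003  0.0007 -0.001 ] turn -0.03 | tcp [ 0.5585 -0.0286  0.0812] jaw 100.3 tilt -1.0 j7 109.0 F [-1.5  0.5  0.8] grip 0.088 t 18.4
```

Emit:
{"api": "arm_command", "payload": {
  "plan": [
    [0, 0, 0, 0],
    [0, 0, 0, 0],
    [0, 0, 0, 0],
    [0, 0, 0, 0],
    [0, 0, 0, 0],
    [-0.03, 0, 0, 0],
    [-0.07, 0, 0, 0],
    [-0.11, 0, 0, 0],
    [-0.12, 0, 0, 0],
    [-0.12, 0, 0, 0]
  ],
  "grip": 0.62
}}

```text
time: 19.35
tcp_pos: [0.5592, -0.0286, 0.2024]
orientation: [-94.8, 89.8, 5.5]
force: [-0.0, 0.0, -1.3]
grip_width: 0.623
```

```bash
python3 -c "
from h import *
go(.3935-.0075,.1696-.0025,.15,108.3)"
```

```text
row [0.0519 0.1357 0.2234] turn -8.02 | tcp [ 0.5592 -0.0286  0.2024] jaw 100.3 tilt -1.0 j7 106.0 F [-0.   0.  -1.3] grip 0.623 t 19.4
```

Emit:
{"api": "arm_command", "payload": {
  "plan": [
    [0, 0.022, 0.036, -3],
    [0, 0.046, 0.076, -6],
    [0.01, 0.07, 0.116, -8],
    [0.02, 0.094, 0.156, -8],
    [0.035, 0.117, 0.193, -8],
    [0.052, 0.1357, 0.2235, -8],
    [0.052, 0.1357, 0.2235, -8],
    [0.052, 0.1357, 0.2235, -8],
    [0.052, 0.1357, 0.2235, -8],
    [0.052, 0.1357, 0.2235, -8]
  ]
}}

```text
time: 20.35
tcp_pos: [0.3855, 0.1664, 0.1487]
orientation: [-170.3, 90.0, -62.1]
force: [1.0, -0.5, 0.2]
grip_width: 0.617
```

```bash
python3 -c "
from h import *
go(.3935-.0075,.1696-.0025,.0045,108.3)
pic('top','t5');crop('t5','c9',240,120,360,210,6)"
```

```text
row [ 0.1442 -0.0006  0.0006] turn -0.12 | tcp [0.3855 0.1664 0.1487] jaw 108.2 tilt -1.0 j7 82.0 F [ 1.  -0.5  0.2] grip 0.617 t 20.4
```

View pics/c9.png

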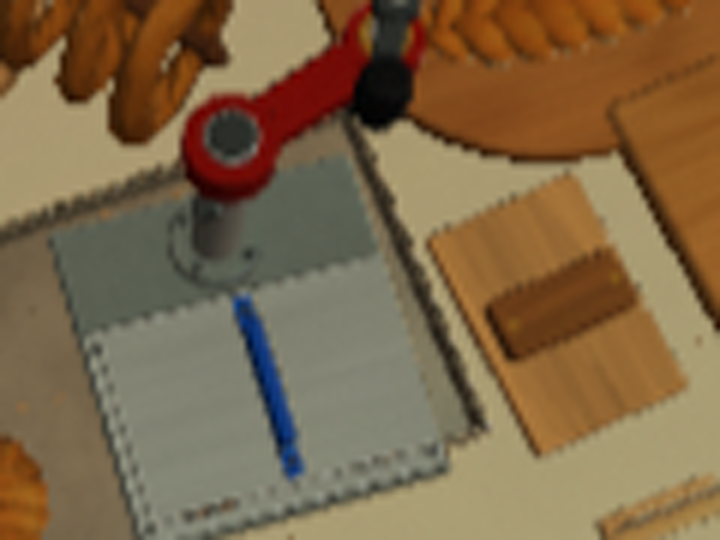

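```bash
python3 -c "
from q import *
inbed('t5',.044,[(243,298),(293,475)],6,240,120)
inbed('t3',.026,[(296,285),(346,268),(405,450),(348,467)],6,240,120)"
```

```text
Traceback (most recent call last):
  File "q.py", line 4, in inbed
    a=np.radians(YAW); e=P[1]-P[0]; e2=P[2]-P[1]
                                       ~^^^
IndexError: index 2 is out of bounds for axis 0 with size 2
```

Emit:
{"api": "arm_command", "payload": {
  "plan": [
    [0.04, -0.0005, 0.0005, 0],
    [0.08, -0.0005, 0.0005, 0],
    [0.105, -0.0005, 0.0005, 0],
    [0.125, -0.0005, 0.0005, 0],
    [0.138, -0.0005, 0.0005, 0],
    [0.144, -0.0005, 0.0005, 0],
    [0.144, -0.0005, 0.0005, 0],
    [0.144, -0.0005, 0.0005, 0],
    [0.144, -0.0005, 0.0005, 0],
    [0.144, -0.0005, 0.0005, 0]
  ]
}}

```text
time: 21.4
tcp_pos: [0.3857, 0.1679, 0.0054]
orientation: [-82.9, 89.9, 25.4]
force: [-0.1, -0.8, 0.1]
grip_width: 0.616
```

Emit:
{"api": "arm_command", "payload": {
  "plan": [
    [0, 0, 0, 0],
    [0, 0, 0, 0],
    [0, 0, 0, 0],
    [0, 0, 0, 0],
    [0, 0, 0, 0],
    [0, 0, 0, 0],
    [-0.01, 0, 0, 0],
    [-0.05, 0, 0, 0],
    [-0.1, 0, 0, 0],
    [-0.15, 0, 0, 0]
  ],
  "grip": 0.2
}}

```text
time: 22.4
tcp_pos: [0.3846, 0.1673, 0.1569]
orientation: [113.7, 89.9, -138.1]
force: [1.6, 1.1, -1.2]
grip_width: 0.357
```

```bash
python3 -c "
from h import *
x,y,z=bed(-.008,.045,.004);go(x,y,.17,100.3)"
```

```text
row [-0.0132 -0.1022 -0.1959] turn 7.96 | tcp [0.3846 0.1673 0.1569] jaw 108.3 tilt -1.0 j7 82.0 F [ 1.6  1.1 -1.2] grip 0.357 t 22.4
```

```bash
python3 -c "
from q import *
inbed('t5',.044,[(243,298),(293,475),(293,475),(243,298)],6,240,120)
inbed('t3',.026,[(296,285),(346,268),(405,450),(348,467)],6,240,120)"
```

```text
in bed -0.0013 0.0026 edges -171.3 0.0 0.099 0.0
in bed 0.0009 -0.0443 edges -76.3 -169.7 0.029 0.104
```

Emit:
{"api": "arm_command", "payload": {
  "plan": [
    [-0.013, -0.015, -0.028, 3],
    [-0.013, -0.035, -0.067, 6],
    [-0.013, -0.056, -0.107, 8],
    [-0.013, -0.077, -0.147, 8],
    [-0.013, -0.092, -0.176, 8],
    [-0.013, -0.102, -0.196, 8],
    [-0.013, -0.102, -0.196, 8],
    [-0.013, -0.102, -0.196, 8],
    [-0.013, -0.102, -0.196, 8],
    [-0.013, -0.102, -0.196, 8]
  ]
}}

```text
time: 23.4
tcp_pos: [0.5432, 0.0144, 0.168]
orientation: [-9.2, 90.0, 91.1]
force: [-0.3, -0.1, -0.9]
grip_width: 0.356
```

```bash
python3 -c "
from h import *
x,y,z=bed(-.008,.045,.030+.0055);go(x,y,z,100.3)"
```

```text
row [ 0.0855  0.0003 -0.0011] turn 0.04 | tcp [0.5432 0.0144 0.168 ] jaw 100.3 tilt -1.0 j7 102.0 F [-0.3 -0.1 -0.9] grip 0.356 t 23.4
```

Emit:
{"api": "arm_command", "payload": {
  "plan": [
    [0.03, 0, 0.001, 0],
    [0.05, 0, 0.001, 0],
    [0.063, 0, 0.001, 0],
    [0.072, 0, 0.001, 0],
    [0.078, 0, 0.001, 0],
    [0.082, 0, 0.001, 0],
    [0.084, 0, 0.001, 0],
    [0.086, 0, 0.001, 0],
    [0.086, 0, 0.001, 0],
    [0.086, 0, 0.001, 0]
  ]
}}

```text
time: 24.4
tcp_pos: [0.5438, 0.0146, 0.0827]
orientation: [-83.1, 89.9, 17.1]
force: [-5.1, 0.2, 11.1]
grip_width: 0.352
```

Emit:
{"api": "arm_command", "payload": {
  "plan": [
    [0, 0, 0, 0],
    [0, 0, 0, 0],
    [0, 0, 0, 0],
    [0, 0, 0, 0],
    [-0.02, 0, 0, 0],
    [-0.06, 0, 0, 0],
    [-0.1, 0, 0, 0],
    [-0.12, 0, 0, 0],
    [-0.12, 0, 0, 0],
    [-0.12, 0, 0, 0]
  ],
  "grip": 0.47
}}

```text
time: 25.4
tcp_pos: [0.5434, 0.0147, 0.2017]
orientation: [-88.0, 90.0, 12.3]
force: [-0.2, 0.6, -0.8]
grip_width: 0.471
```

```bash
python3 -c "
from h import *
go(.4316,-.0747,.15,10.6)"
```

```text
row [ 0.0517  0.126  -0.068 ] turn 89.68 | tcp [0.5434 0.0147 0.2017] jaw 100.3 tilt -1.0 j7 101.0 F [-0.2  0.6 -0.8] grip 0.471 t 25.4
```

Emit:
{"api": "arm_command", "payload": {
  "plan": [
    [0, 0.01, 0, 8],
    [0, 0.025, -0.01, 16],
    [0, 0.045, -0.02, 24],
    [0.01, 0.065, -0.03, 32],
    [0.02, 0.085, -0.035, 40],
    [0.03, 0.105, -0.045, 48],
    [0.04, 0.12, -0.055, 56],
    [0.052, 0.128, -0.06, 64],
    [0.052, 0.128, -0.06, 72],
    [0.052, 0.128, -0.06, 80]
  ],
  "grip": 0.65
}}

```text
time: 26.4
tcp_pos: [0.4271, -0.0675, 0.1486]
orientation: [174.3, 89.9, -165.8]
force: [-0.2, 0.6, 0.1]
grip_width: 0.652
```

```bash
python3 -c "
from h import *
go(.430,-.067,.0045,10.8)
pic('top','t6');crop('t6','c10',240,120,360,210,6)"
```

```text
row [ 0.144  -0.0005  0.0033] turn 9.11 | tcp [ 0.4271 -0.0675  0.1486] jaw 19.9 tilt -1.0 j7 33.0 F [-0.2  0.6  0.1] grip 0.652 t 26.4
```

View pics/c10.png

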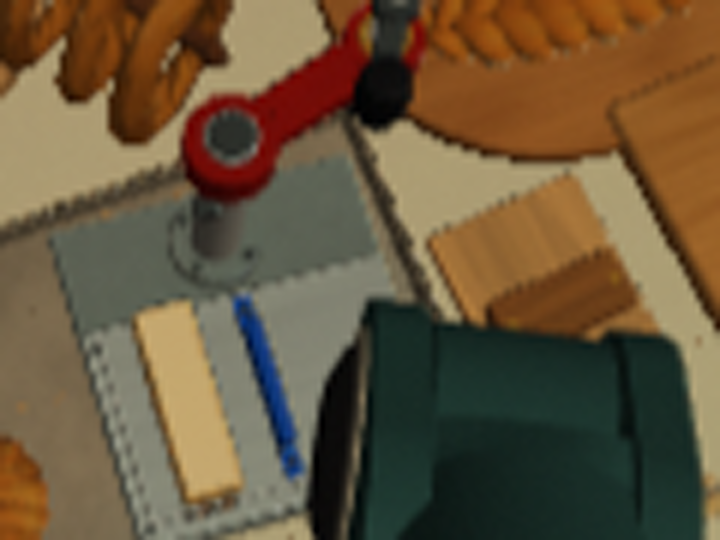

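Emit:
{"api": "arm_command", "payload": {
  "plan": [
    [0.02, 0, 0.003, 5],
    [0.05, 0, 0.003, 9],
    [0.085, 0, 0.003, 9],
    [0.11, 0, 0.003, 9],
    [0.13, 0, 0.003, 9],
    [0.14, 0, 0.003, 9],
    [0.144, 0, 0.003, 9],
    [0.144, 0, 0.003, 9],
    [0.144, 0, 0.003, 9],
    [0.144, 0, 0.003, 9]
  ]
}}

```text
time: 27.45
tcp_pos: [0.4315, -0.0662, 0.0065]
orientation: [-10.8, 89.9, 0.5]
force: [0.3, -0.7, 0.8]
grip_width: 0.65
```

Emit:
{"api": "arm_command", "payload": {
  "plan": [
    [0, 0, 0, 0],
    [0, 0, 0, 0],
    [0, 0, 0, 0],
    [0, 0, 0, 0],
    [0, 0, 0, 0],
    [0, 0, 0, 0],
    [-0.01, 0, 0, 0],
    [-0.05, 0, 0, 0],
    [-0.1, 0, 0, 0],
    [-0.15, 0, 0, 0]
  ],
  "grip": 0.2
}}

```text
time: 28.45
tcp_pos: [0.4302, -0.0667, 0.1576]
orientation: [-160.3, 89.9, -149.1]
force: [1.1, 1.7, 0.3]
grip_width: 0.354
```

```bash
python3 -c "
from q import *
inbed('t6',.056,[(135,318),(187,300),(242,485),(187,502)],6,240,120)
x,y,z=bed(-.008,-.043,.0);go(x,y,.17,100.3)"
```

```text
in bed 0.0 0.0465 edges -76.0 -170.2 0.029 0.102
row [-0.0125 -0.0316  0.1248] turn -89.07 | tcp [ 0.4302 -0.0667  0.1576] jaw 11.2 tilt -1.0 j7 25.0 F [1.1 1.7 0.3] grip 0.354 t 28.4
```

Emit:
{"api": "arm_command", "payload": {
  "plan": [
    [-0.012, 0, 0.01, -8],
    [-0.012, -0.005, 0.03, -16],
    [-0.012, -0.01, 0.05, -24],
    [-0.012, -0.016, 0.07, -32],
    [-0.012, -0.022, 0.09, -40],
    [-0.012, -0.027, 0.11, -48.5],
    [-0.012, -0.0316, 0.125, -57],
    [-0.012, -0.0316, 0.125, -65.5],
    [-0.012, -0.0316, 0.125, -74],
    [-0.012, -0.0316, 0.125, -82.5]
  ]
}}

```text
time: 29.45
tcp_pos: [0.5595, -0.0729, 0.1681]
orientation: [148.2, 90.0, -117.7]
force: [0.5, -0.6, -0.7]
grip_width: 0.355
```

```bash
python3 -c "
from h import *
x,y,z=bed(-.008,-.043,.030+.006);go(x,y,z,100.3)"
```

```text
row [ 0.0851  0.0007 -0.0003] turn -6.19 | tcp [ 0.5595 -0.0729  0.1681] jaw 94.1 tilt -1.0 j7 106.0 F [ 0.5 -0.6 -0.7] grip 0.355 t 29.4
```

Emit:
{"api": "arm_command", "payload": {
  "plan": [
    [0.01, 0.0005, 0, -4],
    [0.03, 0.0005, 0, -6.2],
    [0.05, 0.0005, 0, -6.2],
    [0.065, 0.0005, 0, -6.2],
    [0.073, 0.0005, 0, -6.2],
    [0.079, 0.0005, 0, -6.2],
    [0.082, 0.0005, 0, -6.2],
    [0.0845, 0.0005, 0, -6.2],
    [0.0845, 0.0005, 0, -6.2],
    [0.0845, 0.0005, 0, -6.2]
  ]
}}

```text
time: 30.45
tcp_pos: [0.5596, -0.0729, 0.0839]
orientation: [-105.4, 89.9, -5.4]
force: [-1.9, 0.4, 6.4]
grip_width: 0.36
```

Emit:
{"api": "arm_command", "payload": {
  "plan": [
    [0, 0, 0, 0],
    [0, 0, 0, 0],
    [0, 0, 0, 0],
    [0, 0, 0, 0],
    [-0.02, 0, 0, 0],
    [-0.06, 0, 0, 0],
    [-0.1, 0, 0, 0],
    [-0.12, 0, 0, 0],
    [-0.12, 0, 0, 0],
    [-0.12, 0, 0, 0]
  ],
  "grip": 0.47
}}

```text
time: 31.45
tcp_pos: [0.5592, -0.0728, 0.2033]
orientation: [-93.4, 90.0, 6.6]
force: [0.4, -0.5, -0.7]
grip_width: 0.47
```

```bash
python3 -c "
from h import *
go(.45,.16,.2,60)
go(.603,-.2025,.17,19)"
```

```text
row [0.0033 0.0673 0.2482] turn 39.98 | tcp [ 0.5592 -0.0728  0.2033] jaw 100.0 tilt -1.0 j7 110.0 F [ 0.4 -0.5 -0.7] grip 0.47 t 31.4
row [ 0.0333 -0.0206 -0.1354] turn 80.98 | tcp [ 0.5592 -0.0728  0.2033] jaw 100.0 tilt -1.0 j7 110.0 F [ 0.4 -0.5 -0.7] grip 0.47 t 31.4
```

Emit:
{"api": "arm_command", "payload": {
  "plan": [
    [0, 0.01, 0.037, 6],
    [0, 0.022, 0.081, 12],
    [0, 0.034, 0.125, 18],
    [0, 0.046, 0.17, 24],
    [0, 0.058, 0.214, 30],
    [0, 0.067, 0.248, 36],
    [0, 0.067, 0.248, 40],
    [0, 0.067, 0.248, 40],
    [0, 0.067, 0.248, 40],
    [0, 0.067, 0.248, 40]
  ]
}}

```text
time: 32.45
tcp_pos: [0.4505, 0.159, 0.2029]
orientation: [168.5, 90.0, -131.5]
force: [-0.1, 0.1, 0.6]
grip_width: 0.468
```

```bash
python3 -c "
from h import *
pic('top','t7');crop('t7','c11',240,120,360,210,6)"
```

```text
(no output)
```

View pics/c11.png

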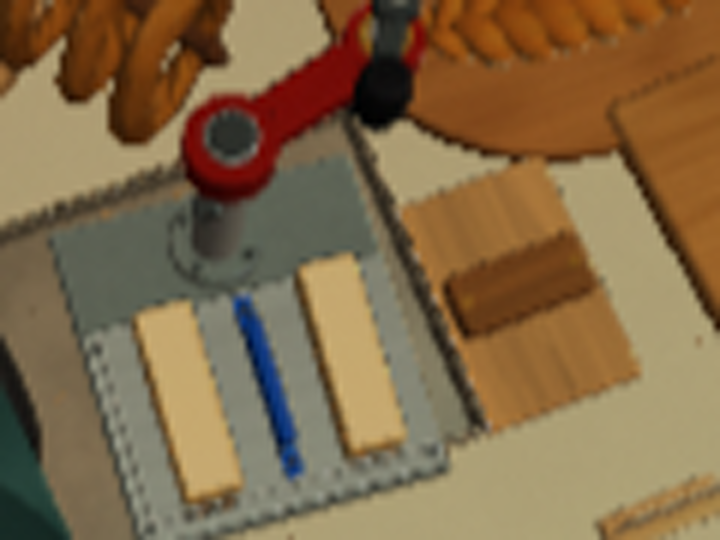

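```bash
python3 -c "
from q import *
def f(z,pts):
    P=np.array([w('t7',(u+.5)/6-.5+240,(v+.5)/6-.5+120,z)[:2] for u,v in pts]); L=np.linalg.norm(P-np.roll(P,-1,0),axis=1)
    print(P.mean(0).round(4),L.round(3),[np.degrees(np.arctan2(*(q[::-1]))).round(1) for q in (P[0]-P[1],P[0]-P[3],P[3]-P[2],P[1]-P[2])],P.round(3).tolist())
f(.012,[(402,205),(542,158),(638,372),(490,430)])
f(.03,[(446,285),(577,235),(597,278),(470,328)])
inbed('t7',.056,[(299,270),(350,253),(405,437),(350,453)],6,240,120)
crop('t7','c12',300,135,360,200,9)
"
```

```text
[ 0.6179 -0.1821] [0.086 0.135 0.09  0.139] [np.float64(103.5), np.float64(13.2), np.float64(105.9), np.float64(15.1)] [[0.674, -0.124], [0.694, -0.207], [0.564, -0.242], [0.539, -0.155]]
[ 0.6175 -0.1816] [0.08  0.027 0.077 0.028] [np.float64(105.7), np.float64(20.9), np.float64(106.2), np.float64(15.9)] [[0.62, -0.139], [0.641, -0.216], [0.615, -0.223], [0.594, -0.149]]
in bed 0.0013 -0.0423 edges -76.6 -171.1 0.029 0.102
```

View pics/c12.png

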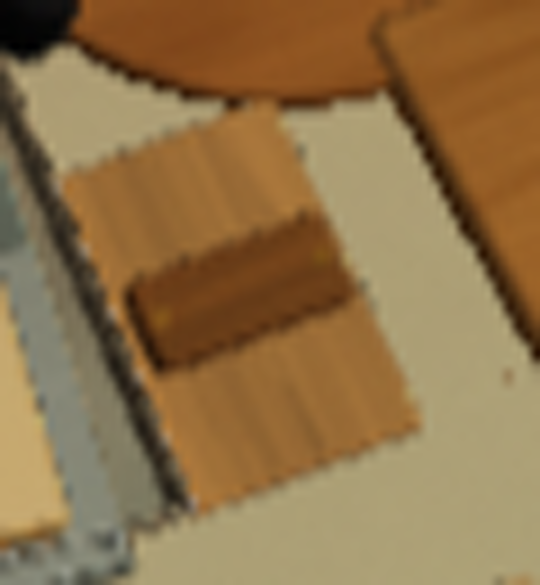

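```bash
python3 -c "
from q import *
print(np.mean([w('t7',(u+.5)/9-.5+300,(v+.5)/9-.5+135,.03) for u,v in [(135,285),(315,210),(350,290),(165,370)]],0))
go(.5,-.13,.19,16); go(.6165,-.18,.17,16)"
```

```text
[ 0.61714754 -0.18047982  0.03      ]
row [ 0.0131 -0.1875 -0.2255] turn 43.97 | tcp [0.4505 0.159  0.203 ] jaw 60.0 tilt -1.0 j7 40.0 F [ 0.  -0.1  0.3] grip 0.468 t 32.5
row [ 0.0331 -0.3133 -0.2104] turn 43.97 | tcp [0.4505 0.159  0.203 ] jaw 60.0 tilt -1.0 j7 40.0 F [ 0.  -0.1  0.3] grip 0.468 t 32.5
```

Emit:
{"api": "arm_command", "payload": {
  "plan": [
    [0, -0.027, -0.032, 6],
    [0, -0.054, -0.065, 12],
    [0, -0.082, -0.1, 18],
    [0, -0.112, -0.135, 24],
    [0.005, -0.142, -0.17, 30],
    [0.01, -0.168, -0.202, 36],
    [0.013, -0.1875, -0.2255, 44],
    [0.02, -0.229, -0.221, 44],
    [0.03, -0.27, -0.216, 44],
    [0.033, -0.3133, -0.2104, 44]
  ],
  "grip": 0.65
}}

```text
time: 33.5
tcp_pos: [0.617, -0.1804, 0.169]
orientation: [141.4, 89.9, 157.4]
force: [-0.2, -0.8, 0.7]
grip_width: 0.654
```

```bash
python3 -c "
from h import *
go(.617,-.1803,.013,16)
pic('scene','s2');crop('s2','c13',250,140,400,320,4)"
```

```text
row [ 1.56e-01 -1.00e-04  1.00e-04] turn -0.02 | tcp [ 0.617  -0.1804  0.169 ] jaw 16.0 tilt -1.0 j7 44.0 F [-0.2 -0.8  0.7] grip 0.654 t 33.5
```

View pics/c13.png

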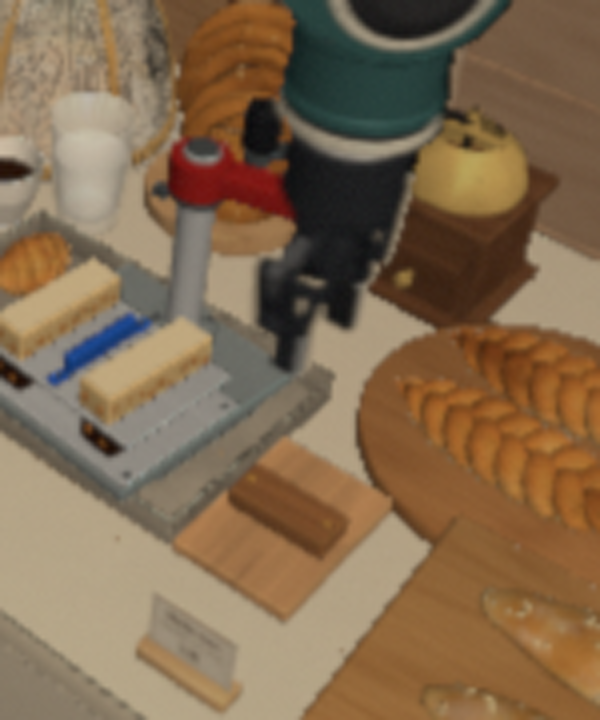

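Stack is good (both pale bars beside the rail); the board lies flat against the tray rim. Descend and grasp.

Emit:
{"api": "arm_command", "payload": {
  "plan": [
    [0.03, 0, 0, 0],
    [0.06, 0, 0, 0],
    [0.09, 0, 0, 0],
    [0.115, 0, 0, 0],
    [0.132, 0, 0, 0],
    [0.143, 0, 0, 0],
    [0.15, 0, 0, 0],
    [0.155, 0, 0, 0],
    [0.155, 0, 0, 0],
    [0.155, 0, 0, 0]
  ]
}}

```text
time: 34.55
tcp_pos: [0.6167, -0.1793, 0.016]
orientation: [-32.9, 89.9, -17.0]
force: [0.2, 0.4, 0.2]
grip_width: 0.649
```

Emit:
{"api": "arm_command", "payload": {
  "plan": [
    [0, 0, 0, 0],
    [0, 0, 0, 0],
    [0, 0, 0, 0],
    [0, 0, 0, 0],
    [0, 0, 0, 0],
    [0, 0, 0, 0],
    [0, 0, 0, 0],
    [-0.005, 0, 0, 0],
    [-0.015, 0, 0, 0],
    [-0.03, 0, 0, 0]
  ],
  "grip": 0.2,
  "force": 90
}}

```text
time: 35.55
tcp_pos: [0.616, -0.1791, 0.0459]
orientation: [168.6, 90.0, -175.4]
force: [0.7, -0.4, -2.9]
grip_width: 0.392
```

```bash
python3 -c "
from h import *
go(.617,-.1803,.14,16); go(.51,-.16,.15,16)"
```

```text
row [-0.0941 -0.0014  0.0005] turn -0.03 | tcp [ 0.616  -0.1791  0.0459] jaw 16.0 tilt -1.0 j7 47.0 F [ 0.7 -0.4 -2.9] grip 0.392 t 35.5
row [-0.104   0.0476 -0.0967] turn -0.03 | tcp [ 0.616  -0.1791  0.0459] jaw 16.0 tilt -1.0 j7 47.0 F [ 0.7 -0.4 -2.9] grip 0.392 t 35.5
```

Emit:
{"api": "arm_command", "payload": {
  "plan": [
    [-0.03, 0, 0, 0],
    [-0.06, 0, 0, 0],
    [-0.09, 0, 0, 0],
    [-0.104, 0.01, -0.02, 0],
    [-0.104, 0.025, -0.05, 0],
    [-0.104, 0.038, -0.077, 0],
    [-0.104, 0.0475, -0.0965, 0],
    [-0.104, 0.0475, -0.0965, -8],
    [-0.104, 0.0475, -0.0965, -16],
    [-0.104, 0.0475, -0.0965, -24]
  ]
}}

```text
time: 36.55
tcp_pos: [0.5107, -0.1599, 0.1507]
orientation: [-40.5, 89.9, -0.2]
force: [-0.9, -0.0, -3.6]
grip_width: 0.394
```

```bash
python3 -c "
from h import *
x,y,z=bed(-.05,0,0);go(x,y,.16,100.3);x,y,z=bed(-.002,0,0);go(x,y,.16,100.3)"
```

```text
row [-0.0093  0.0931  0.0778] turn -59.99 | tcp [ 0.5107 -0.1599  0.1507] jaw 40.3 tilt -1.0 j7 66.0 F [-0.9 -0.  -3.6] grip 0.394 t 36.5
row [-0.0092  0.0691  0.1194] turn -59.99 | tcp [ 0.5107 -0.1599  0.1507] jaw 40.3 tilt -1.0 j7 66.0 F [-0.9 -0.  -3.6] grip 0.394 t 36.5
```

Emit:
{"api": "arm_command", "payload": {
  "plan": [
    [-0.009, 0.015, 0.012, -8],
    [-0.009, 0.035, 0.029, -16],
    [-0.009, 0.055, 0.046, -24],
    [-0.009, 0.075, 0.063, -32],
    [-0.009, 0.093, 0.078, -40],
    [-0.009, 0.093, 0.078, -48],
    [-0.009, 0.093, 0.078, -56],
    [-0.009, 0.085, 0.092, -60],
    [-0.009, 0.075, 0.11, -60],
    [-0.009, 0.069, 0.1195, -60]
  ]
}}

```text
time: 37.55
tcp_pos: [0.5591, -0.0301, 0.1595]
orientation: [-103.2, 89.9, -3.2]
force: [0.7, 1.1, -2.5]
grip_width: 0.396
```

```bash
python3 -c "
from h import *
x,y,z=bed(-.002,0,.056+.016);go(x,y,z,100.3)"
```

```text
row [0.0405 0.0021 0.0005] turn -0.32 | tcp [ 0.5591 -0.0301  0.1595] jaw 100.0 tilt -1.0 j7 105.0 F [ 0.7  1.1 -2.5] grip 0.396 t 37.5
```

Emit:
{"api": "arm_command", "payload": {
  "plan": [
    [0.01, 0.002, 0.0005, -0.3],
    [0.02, 0.002, 0.0005, -0.3],
    [0.027, 0.002, 0.0005, -0.3],
    [0.032, 0.002, 0.0005, -0.3],
    [0.036, 0.002, 0.0005, -0.3],
    [0.038, 0.002, 0.0005, -0.3],
    [0.0395, 0.002, 0.0005, -0.3],
    [0.0405, 0.002, 0.0005, -0.3],
    [0.041, 0.002, 0.0005, -0.3],
    [0.041, 0.002, 0.0005, -0.3]
  ]
}}

```text
time: 38.55
tcp_pos: [0.5556, -0.0303, 0.1196]
orientation: [-53.6, 90.0, 46.7]
force: [-19.8, 0.7, 40.3]
grip_width: 0.394
```

Emit:
{"api": "arm_command", "payload": {
  "plan": [
    [0, 0, 0, 0],
    [0, 0, 0, 0],
    [0, 0, 0, 0],
    [0, 0, 0, 0],
    [0, 0, 0, 0],
    [-0.03, 0, 0, 0],
    [-0.07, 0, 0, 0],
    [-0.1, 0, 0, 0],
    [-0.1, 0.03, 0, 0],
    [-0.1, 0.06, 0, 0]
  ],
  "grip": 0.6
}}

```text
time: 39.55
tcp_pos: [0.4963, -0.041, 0.2178]
orientation: [-107.5, 89.9, -7.2]
force: [0.2, -0.5, -0.1]
grip_width: 0.604
```

```bash
python3 -c "
from h import *
go(.45,.16,.36,60);go(.45,.16,.36,40)"
```

```text
row [-0.1423  0.0094  0.206 ] turn 40.29 | tcp [ 0.4963 -0.041   0.2178] jaw 100.3 tilt -1.0 j7 105.0 F [ 0.2 -0.5 -0.1] grip 0.604 t 39.5
row [-0.1423  0.0094  0.206 ] turn 60.29 | tcp [ 0.4963 -0.041   0.2178] jaw 100.3 tilt -1.0 j7 105.0 F [ 0.2 -0.5 -0.1] grip 0.604 t 39.5
```

Emit:
{"api": "arm_command", "payload": {
  "plan": [
    [-0.02, 0.001, 0.03, 6],
    [-0.04, 0.002, 0.07, 12],
    [-0.06, 0.004, 0.11, 18],
    [-0.08, 0.005, 0.15, 24],
    [-0.1, 0.007, 0.18, 30],
    [-0.12, 0.0094, 0.206, 36],
    [-0.142, 0.0094, 0.206, 40],
    [-0.142, 0.0094, 0.206, 40],
    [-0.142, 0.0094, 0.206, 40],
    [-0.142, 0.0094, 0.206, 40]
  ],
  "grip": 0.7
}}

```text
time: 40.55
tcp_pos: [0.4504, 0.1597, 0.3585]
orientation: [151.0, 89.9, -148.7]
force: [0.4, 0.3, -0.6]
grip_width: 0.701
```

```bash
python3 -c "
from h import *
pic('top','t8');crop('t8','c14',240,120,330,220,6);pic('scene','s3');crop('s3','c15',245,155,345,255,4)
A=cv2.imread('pics/c14.png');B=cv2.imread('pics/c15.png')[:,:260];C=np.zeros((600,800,3),np.uint8);C[:600,:540]=A;C[:400,540:]=B;cv2.imwrite('pics/c16.png',C)
print(r.get_state()['tcp_pos'])"
```

```text
[0.45046912 0.15973111 0.35857721]
```

View pics/c16.png

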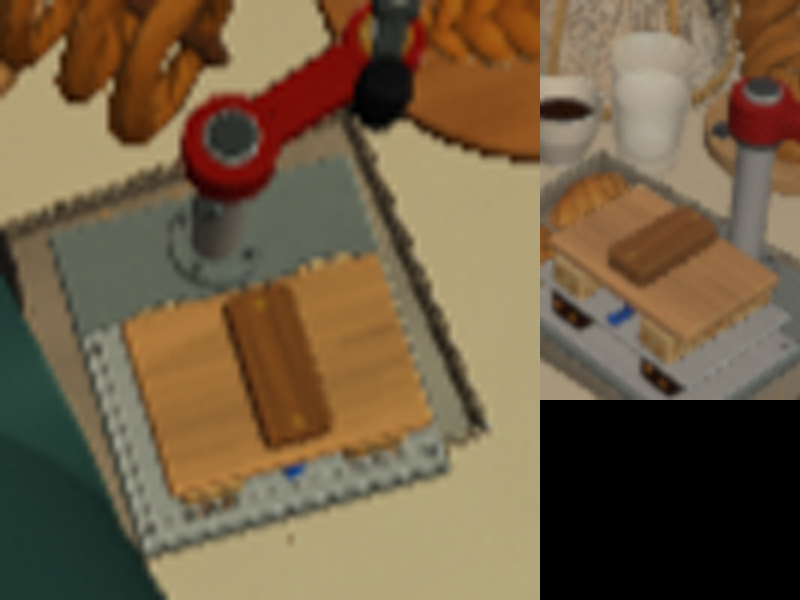

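```bash
python3 -c "
from q import *
inbed('t8',.068,[(122,325),(380,252),(432,425),(175,502)],6,240,120)
inbed('t8',.086,[(223,300),(290,283),(330,430),(272,447)],6,240,120)
for a in (100,60,10): go(.6417,-.0772,.34,a)"
```

```text
in bed -0.0026 -0.0004 edges -79.3 -171.2 0.14 0.095
in bed -0.0015 0.0001 edges -81.0 -172.1 0.035 0.079
row [ 0.0185 -0.2836 -0.1109] turn -39.73 | tcp [0.4505 0.1597 0.3586] jaw 60.3 tilt -1.0 j7 37.0 F [-0.4 -0.1  0.5] grip 0.701 t 40.6
row [ 0.0185 -0.2836 -0.1109] turn 0.27 | tcp [0.4505 0.1597 0.3586] jaw 60.3 tilt -1.0 j7 37.0 F [-0.4 -0.1  0.5] grip 0.701 t 40.6
row [ 0.0185 -0.2836 -0.1109] turn 50.27 | tcp [0.4505 0.1597 0.3586] jaw 60.3 tilt -1.0 j7 37.0 F [-0.4 -0.1  0.5] grip 0.701 t 40.6
```

Emit:
{"api": "arm_command", "payload": {
  "plan": [
    [0, -0.04, -0.0155, 0],
    [0, -0.08, -0.031, 0],
    [0, -0.125, -0.049, 0],
    [0, -0.17, -0.066, 0],
    [0.005, -0.21, -0.082, 0],
    [0.01, -0.245, -0.096, 0],
    [0.015, -0.27, -0.105, 0],
    [0.018, -0.2836, -0.111, 0],
    [0.018, -0.2836, -0.111, 0],
    [0.018, -0.2836, -0.111, 0]
  ]
}}

```text
time: 41.65
tcp_pos: [0.6416, -0.0763, 0.3411]
orientation: [91.3, 90.0, 151.6]
force: [0.9, 1.3, 0.9]
grip_width: 0.698
```

```bash
python3 -c "
from h import *
go(.6417,-.0772,.270,60.3)"
```

```text
row [ 0.0711 -0.0006 -0.0007] turn -0.0 | tcp [ 0.6416 -0.0763  0.3411] jaw 60.3 tilt -1.0 j7 70.0 F [0.9 1.3 0.9] grip 0.698 t 41.6
```

Emit:
{"api": "arm_command", "payload": {
  "plan": [
    [0.02, 0, 0, 0],
    [0.035, 0, 0, 0],
    [0.047, 0, 0, 0],
    [0.056, 0, 0, 0],
    [0.063, 0, 0, 0],
    [0.068, 0, 0, 0],
    [0.071, 0, 0, 0],
    [0.071, 0, 0, 0],
    [0.071, 0, 0, 0],
    [0.071, 0, 0, 0]
  ]
}}

```text
time: 42.65
tcp_pos: [0.642, -0.077, 0.2707]
orientation: [-69.7, 90.0, -9.4]
force: [1.3, 0.1, 0.1]
grip_width: 0.7
```

Emit:
{"api": "arm_command", "payload": {
  "plan": [
    [0, 0, 0, 0],
    [0, 0, 0, 0],
    [0, 0, 0, 0],
    [0, 0, 0, 0],
    [0, 0, 0, 0],
    [0, 0, 0, 0],
    [0, 0, 0, 0],
    [0, 0, 0, 0],
    [0, 0, 0, 0],
    [0, 0, 0, 0]
  ],
  "grip": 0.1,
  "force": 40
}}

```text
time: 43.65
tcp_pos: [0.642, -0.0768, 0.2706]
orientation: [-59.5, 90.0, 0.8]
force: [-0.7, 1.7, 5.3]
grip_width: 0.287
```

```bash
cat > k.py <<'E'
from h import *
COL=np.array([.6511,-.014])
def rows(pts,zs=None):
    "world xy path (and z drop) -> rows [x(down), y, z, 0] from current pose"
    s=r.get_state(); R=Ro.from_euler('xyz',s['orientation'],degrees=True).as_matrix(); p=s['tcp_pos']
    out=[]
    for i,q in enumerate(pts):
        z=p[2] if zs is None else zs[i]
        out.append([round(float(v),4) for v in R.T@(np.array([*q,z])-p)]+[0])
    print(out); print('tcp',p.round(4),'F',s['force'].round(1),'grip',round(s['grip_width'],3),'t',s['time'].round(1) if hasattr(s['time'],'round') else s['time'])
E
python3 -c "
from k import *
p=r.get_state()['tcp_pos'][:2]-COL; R0=np.hypot(*p); a0=np.degrees(np.arctan2(p[1],p[0])); print(R0,a0)
rows([COL+R0*np.array([np.cos(np.radians(a0-d)),np.sin(np.radians(a0-d))]) for d in np.arange(1,11)*11.2])"
```

```text
0.06348788059819306 -98.25535369904605
[[-0.0, 0.0119, -0.0034, 0], [-0.0, 0.0243, -0.0044, 0], [-0.0, 0.0366, -0.003, 0], [-0.0, 0.0484, 0.0008, 0], [-0.0, 0.0592, 0.0068, 0], [-0.0, 0.0687, 0.0148, 0], [-0.0, 0.0764, 0.0244, 0], [-0.0, 0.0822, 0.0354, 0], [-0.0, 0.0856, 0.0473, 0], [-0.0, 0.0867, 0.0597, 0]]
tcp [ 0.642  -0.0768  0.2706] F [-0.7  1.7  5.3] grip 0.287 t 43.65
```

Emit:
{"api": "arm_command", "payload": {
  "plan": [
    [0, 0.006, -0.002, 0],
    [0, 0.0119, -0.0034, 0],
    [0, 0.018, -0.0041, 0],
    [0, 0.0243, -0.0044, 0],
    [0, 0.0305, -0.0039, 0],
    [0, 0.0366, -0.003, 0],
    [0, 0.0426, -0.0013, 0],
    [0, 0.0484, 0.0008, 0],
    [0, 0.054, 0.0036, 0],
    [0, 0.0592, 0.0068, 0]
  ]
}}

```text
time: 44.65
tcp_pos: [0.5936, -0.0433, 0.2706]
orientation: [-140.1, 89.9, -80.0]
force: [-0.6, -7.3, 4.0]
grip_width: 0.291
```

```bash
python3 -c "
from k import *
p=r.get_state()['tcp_pos'][:2]-COL; R0=np.hypot(*p); a0=np.degrees(np.arctan2(p[1],p[0])); print(R0,a0)
a1=-98.5-112.0
rows([COL+.0637*np.array([np.cos(t),np.sin(t)]) for t in np.radians(np.linspace(a0,a1,9)[1:])])"
```

```text
0.06449883265491906 -153.01483289562654
[[-0.0, 0.006, 0.0054, 0], [-0.0, 0.0117, 0.011, 0], [-0.0, 0.0167, 0.0172, 0], [-0.0001, 0.0209, 0.024, 0], [-0.0001, 0.0242, 0.0313, 0], [-0.0001, 0.0266, 0.0389, 0], [-0.0001, 0.028, 0.0468, 0], [-0.0001, 0.0284, 0.0547, 0]]
tcp [ 0.5936 -0.0433  0.2706] F [-0.6 -7.3  4. ] grip 0.291 t 44.65
```

Emit:
{"api": "arm_command", "payload": {
  "plan": [
    [0, 0.006, 0.0054, 0],
    [0, 0.0117, 0.011, 0],
    [0, 0.0167, 0.0172, 0],
    [0, 0.0209, 0.024, 0],
    [0, 0.0242, 0.0313, 0],
    [0, 0.0266, 0.0389, 0],
    [0, 0.028, 0.0468, 0],
    [0, 0.0284, 0.0547, 0],
    [0, 0.0284, 0.0547, 0],
    [0, 0.0284, 0.0547, 0]
  ]
}}

```text
time: 45.65
tcp_pos: [0.5945, 0.0156, 0.2702]
orientation: [167.2, 89.6, -132.7]
force: [-18.4, -19.6, 13.0]
grip_width: 0.29
```

```bash
python3 -c "
from k import *
p=r.get_state()['tcp_pos'][:2]; q=p-COL
print(np.hypot(*q),np.degrees(np.arctan2(q[1],q[0])), 'from bed',p-BED[:2],np.hypot(*(p-BED[:2])))
print(r.get_state()['force'])
pic('scene','s4');pic('top','t9');crop('s4','c17',245,115,365,235,5)"
```

```text
0.06388682361736406 152.40352449964962 from bed [0.03548145 0.04519503] 0.05745888789767007
[-18.38463256 -19.56755086  13.02910593]
```

View pics/c17.png

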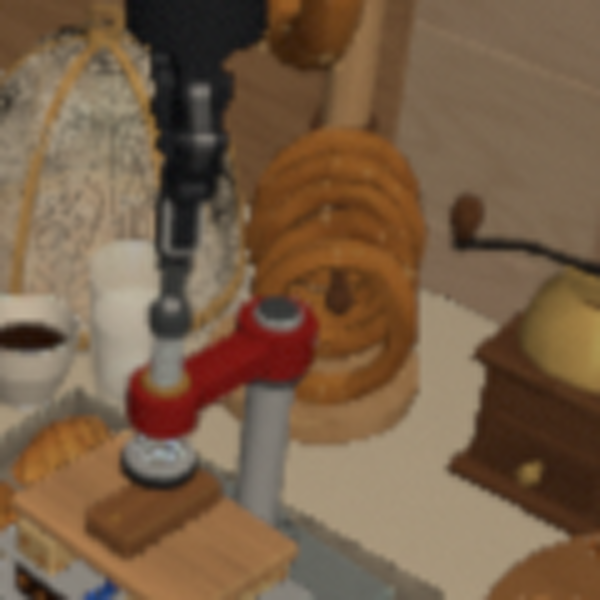

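```bash
cat >> k.py <<'E'
def crank(C,a_from,a_to,n=10,z0=.2706):
    "angles deg world of knob, clockwise = decreasing; z follows 16mm/turn from a=52.3"
    A=np.linspace(a_from,a_to,n+1)[1:]
    rows([np.array(C)+.055*np.array([np.cos(np.radians(a)),np.sin(np.radians(a))]) for a in A],[z0-.016*(52.3-a)/360 for a in A])
E
python3 -c "
from k import *
print('hub',w('s4',172.5/5-.5+245,301.5/5-.5+115,.261), 'foot',w('s4',160/5+245-.5,472/5+115-.5,.047+.104))
crank((.5597,-.030),52.3,52.3-144)"
```

```text
hub [ 0.56542654 -0.02351296  0.261     ] foot [ 0.56005045 -0.03125641  0.151     ]
[[0.0002, -0.0134, -0.0059, 0], [0.0009, -0.0254, -0.0127, 0], [0.0016, -0.0354, -0.0222, 0], [0.0023, -0.0427, -0.0339, 0], [0.003, -0.0468, -0.0471, 0], [0.0037, -0.0475, -0.0608, 0], [0.0044, -0.0448, -0.0743, 0], [0.0051, -0.0388, -0.0868, 0], [0.0059, -0.03, -0.0973, 0], [0.0066, -0.0187, -0.1053, 0]]
tcp [0.5944 0.0156 0.2702] F [-17.9 -19.7  12. ] grip 0.288 t 45.75
```

```bash
sed -i "s/p=s\['tcp_pos'\]$/p=s['tcp_pos'].copy(); p[:2]-=s['force'][:2]\/8000/" k.py; python3 -c "
from k import *
crank((.5597,-.030),52.3,52.3-144)"
```

```text
[[0.0002, -0.0127, -0.0092, 0], [0.0009, -0.0247, -0.0159, 0], [0.0016, -0.0347, -0.0255, 0], [0.0023, -0.042, -0.0372, 0], [0.003, -0.0461, -0.0503, 0], [0.0037, -0.0468, -0.0641, 0], [0.0044, -0.0441, -0.0776, 0], [0.0052, -0.0381, -0.09, 0], [0.0059, -0.0292, -0.1005, 0], [0.0066, -0.018, -0.1085, 0]]
tcp [0.5967 0.0181 0.2702] F [-17.9 -19.7  12. ] grip 0.288 t 45.75
```

Emit:
{"api": "arm_command", "payload": {
  "plan": [
    [0, -0.006, -0.005, 0],
    [0.0002, -0.0127, -0.0092, 0],
    [0.0005, -0.019, -0.0125, 0],
    [0.0009, -0.0247, -0.0159, 0],
    [0.0012, -0.03, -0.0205, 0],
    [0.0016, -0.0347, -0.0255, 0],
    [0.002, -0.0386, -0.0313, 0],
    [0.0023, -0.042, -0.0372, 0],
    [0.003, -0.0461, -0.0503, 0],
    [0.003, -0.0461, -0.0503, 0]
  ]
}}

```text
time: 46.75
tcp_pos: [0.6111, -0.0487, 0.2674]
orientation: [-150.3, 89.9, -90.2]
force: [-2.8, -3.3, 3.6]
grip_width: 0.289
```

```bash
python3 -c "
from k import *
C=np.array((.5597,-.030)); q=r.get_state()['tcp_pos'][:2]-C; print(np.hypot(*q),np.degrees(np.arctan2(q[1],q[0])))
crank(C,-19.7,-19.7-160)"
```

```text
0.05468042493486849 -20.006049191423116
[[0.0007, -0.0007, -0.0155, 0], [0.0014, 0.0029, -0.0303, 0], [0.0021, 0.0105, -0.0436, 0], [0.0029, 0.0215, -0.0543, 0], [0.0036, 0.035, -0.0615, 0], [0.0043, 0.05, -0.0647, 0], [0.005, 0.0653, -0.0637, 0], [0.0057, 0.0797, -0.0585, 0], [0.0064, 0.0921, -0.0495, 0], [0.0071, 0.1015, -0.0375, 0]]
tcp [ 0.6114 -0.0483  0.2674] F [-2.8 -3.3  3.6] grip 0.289 t 46.75
```

Emit:
{"api": "arm_command", "payload": {
  "plan": [
    [0.0007, -0.0007, -0.0155, 0],
    [0.0014, 0.0029, -0.0303, 0],
    [0.0021, 0.0105, -0.0436, 0],
    [0.0029, 0.0215, -0.0543, 0],
    [0.0036, 0.035, -0.0615, 0],
    [0.0043, 0.05, -0.0647, 0],
    [0.005, 0.0653, -0.0637, 0],
    [0.0057, 0.0797, -0.0585, 0],
    [0.0064, 0.0921, -0.0495, 0],
    [0.0071, 0.1015, -0.0375, 0]
  ]
}}

```text
time: 47.75
tcp_pos: [0.5041, -0.0287, 0.2603]
orientation: [-128.7, 89.9, -68.4]
force: [5.9, -4.1, -0.3]
grip_width: 0.288
```

```bash
python3 -c "
from k import *
C=np.array((.5597,-.030)); q=r.get_state()['tcp_pos'][:2]-C; print(np.hypot(*q),np.degrees(np.arctan2(q[1],q[0])))
crank(C,-179.7,-179.7-160)"
```

```text
0.05561643634292988 178.676955446985
[[0.0007, 0.0036, 0.013, 0], [0.0014, 0.0052, 0.0283, 0], [0.0021, 0.0025, 0.0433, 0], [0.0028, -0.0042, 0.0571, 0], [0.0036, -0.0144, 0.0685, 0], [0.0043, -0.0274, 0.0766, 0], [0.005, -0.0421, 0.0809, 0], [0.0057, -0.0574, 0.0809, 0], [0.0064, -0.0721, 0.0767, 0], [0.0072, -0.0851, 0.0686, 0]]
tcp [ 0.5034 -0.0282  0.2603] F [ 5.9 -4.1 -0.3] grip 0.288 t 47.75
```

Emit:
{"api": "arm_command", "payload": {
  "plan": [
    [0.0007, 0.0036, 0.013, 0],
    [0.0014, 0.0052, 0.0283, 0],
    [0.0021, 0.0025, 0.0433, 0],
    [0.0028, -0.0042, 0.0571, 0],
    [0.0036, -0.0144, 0.0685, 0],
    [0.0043, -0.0274, 0.0766, 0],
    [0.005, -0.0421, 0.0809, 0],
    [0.0057, -0.0574, 0.0809, 0],
    [0.0064, -0.0721, 0.0767, 0],
    [0.0072, -0.0851, 0.0686, 0]
  ]
}}

```text
time: 48.75
tcp_pos: [0.6124, -0.0112, 0.2528]
orientation: [124.6, 89.9, -175.1]
force: [-16.1, -1.9, 11.1]
grip_width: 0.291
```

```bash
python3 -c "
from k import *
C=np.array((.5597,-.030)); q=r.get_state()['tcp_pos'][:2]-C; print(np.hypot(*q),np.degrees(np.arctan2(q[1],q[0])))
crank(C,-339.7,-339.7-150)"
```

```text
0.05599562542747627 19.656246524223874
[[0.0003, -0.007, -0.0121, 0], [0.001, -0.0136, -0.0249, 0], [0.0017, -0.0167, -0.0389, 0], [0.0023, -0.0161, -0.0532, 0], [0.003, -0.0117, -0.0669, 0], [0.0037, -0.004, -0.079, 0], [0.0044, 0.0066, -0.0887, 0], [0.0051, 0.0193, -0.0954, 0], [0.0058, 0.0333, -0.0985, 0], [0.0065, 0.0477, -0.0978, 0]]
tcp [ 0.6144 -0.0109  0.2528] F [-16.1  -1.9  11.1] grip 0.291 t 48.75
```

Emit:
{"api": "arm_command", "payload": {
  "plan": [
    [0.0003, -0.007, -0.0121, 0],
    [0.001, -0.0136, -0.0249, 0],
    [0.0017, -0.0167, -0.0389, 0],
    [0.0023, -0.0161, -0.0532, 0],
    [0.003, -0.0117, -0.0669, 0],
    [0.0037, -0.004, -0.079, 0],
    [0.0044, 0.0066, -0.0887, 0],
    [0.0051, 0.0193, -0.0954, 0],
    [0.0058, 0.0333, -0.0985, 0],
    [0.0065, 0.0477, -0.0978, 0]
  ]
}}

```text
time: 49.75
tcp_pos: [0.523, -0.0709, 0.2467]
orientation: [-31.8, 89.8, 28.6]
force: [18.2, 13.2, -5.4]
grip_width: 0.288
```

```bash
python3 -c "
from k import *
C=np.array((.5597,-.030)); q=r.get_state()['tcp_pos'][:2]-C; print(np.hypot(*q),np.degrees(np.arctan2(q[1],q[0])))
crank(C,-489.7,-489.7-36,6)"
```

```text
0.05492489368843519 -131.93893976750758
[[0.0005, 0.0024, 0.0034, 0], [0.0007, 0.0078, 0.0053, 0], [0.001, 0.013, 0.0077, 0], [0.0013, 0.0179, 0.0107, 0], [0.0015, 0.0225, 0.0141, 0], [0.0018, 0.0267, 0.0181, 0]]
tcp [ 0.5207 -0.0725  0.2467] F [18.2 13.2 -5.4] grip 0.288 t 49.75
```

Emit:
{"api": "arm_command", "payload": {
  "plan": [
    [0.0005, 0.0024, 0.0034, 0],
    [0.0007, 0.0078, 0.0053, 0],
    [0.001, 0.013, 0.0077, 0],
    [0.0013, 0.0179, 0.0107, 0],
    [0.0015, 0.0225, 0.0141, 0],
    [0.0018, 0.0267, 0.0181, 0],
    [0.0018, 0.0267, 0.0181, 0],
    [0.0018, 0.0267, 0.0181, 0],
    [0.0018, 0.0267, 0.0181, 0],
    [0.0018, 0.0267, 0.0181, 0]
  ]
}}

```text
time: 50.75
tcp_pos: [0.5071, -0.0445, 0.2451]
orientation: [141.1, 89.9, -158.6]
force: [-10.3, -2.9, 16.1]
grip_width: 0.286
```

```bash
python3 -c "
from k import *
C=np.array((.5597,-.030)); s=r.get_state();q=s['tcp_pos'][:2]-C; print(np.hypot(*q),np.degrees(np.arctan2(q[1],q[0])),s['tcp_pos'],s['force'])"
```

```text
0.054522997810555536 -164.54467664281935 [ 0.50714863 -0.04452966  0.24506715] [-10.32306556  -2.89111059  16.09984314]
```

Emit:
{"api": "arm_command", "payload": {
  "plan": [
    [0, 0, 0, 0],
    [0, 0, 0, 0],
    [0, 0, 0, 0],
    [0, 0, 0, 0],
    [0, 0, 0, 0],
    [-0.02, 0, 0, 0],
    [-0.05, 0, 0, 0],
    [-0.09, 0, 0, 0],
    [-0.12, 0, 0, 0],
    [-0.12, 0, 0, 0]
  ],
  "grip": 0.6
}}

```text
time: 51.75
tcp_pos: [0.5096, -0.044, 0.3685]
orientation: [-58.2, 89.7, 2.0]
force: [-0.4, -0.1, -0.5]
grip_width: 0.602
```

```bash
python3 -c "
from h import *
go(.38,.2,.365,60)"
```

```text
row [0.0028 0.2336 0.1475] turn 0.27 | tcp [ 0.5096 -0.044   0.3685] jaw 60.3 tilt -1.0 j7 63.0 F [-0.4 -0.1 -0.5] grip 0.602 t 51.8
```

Emit:
{"api": "arm_command", "payload": {
  "plan": [
    [0, 0.035, 0.022, 0],
    [0, 0.075, 0.047, 0],
    [0, 0.115, 0.072, 0],
    [0, 0.155, 0.098, 0],
    [0, 0.195, 0.123, 0],
    [0, 0.22, 0.139, 0],
    [0, 0.2336, 0.1475, 0],
    [0, 0.2336, 0.1475, 0],
    [0, 0.2336, 0.1475, 0],
    [0, 0.2336, 0.1475, 0]
  ]
}}

```text
time: 52.75
tcp_pos: [0.3791, 0.1993, 0.3644]
orientation: [171.1, 90.0, -128.7]
force: [0.0, 0.2, 0.1]
grip_width: 0.599
```

```bash
python3 -c "
from h import *
pic('top','t10');crop('t10','c18',250,115,320,215,6);pic('scene','s5');crop('s5','c19',245,155,340,255,4)
A=cv2.imread('pics/c18.png');B=cv2.imread('pics/c19.png');C=np.zeros((600,800,3),np.uint8);C[:600,:420]=A;C[:400,420:]=B;cv2.imwrite('pics/c20.png',C)"
```

```text
(no output)
```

View pics/c20.png

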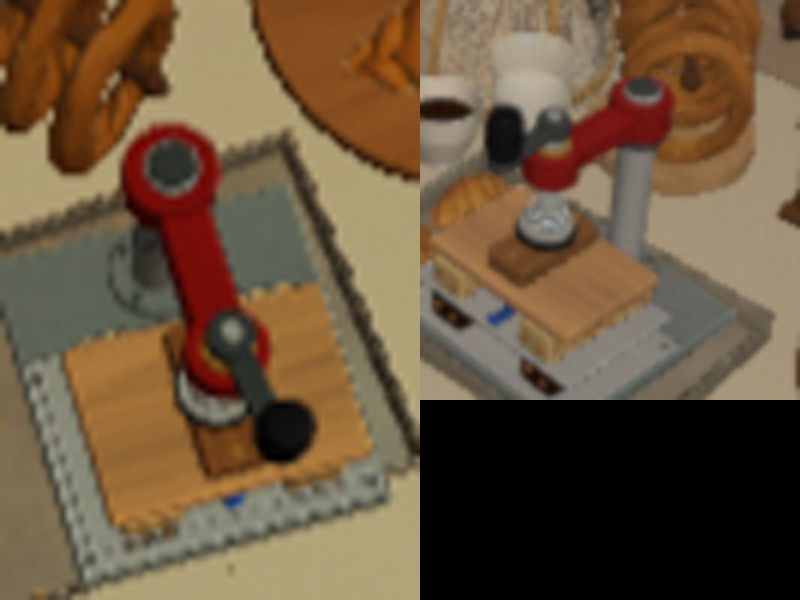

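The stack is square and level, the arm is over the bed, the foot is on the block, and the crank points to the front. I'll check the arm and crank angles numerically.

```bash
python3 -c "
from q import *
g=lambda u,v,z:w('t10',(u+.5)/6-.5+250,(v+.5)/6-.5+115,z)
c=g(173,165,.217);h=g(232,330,.234);k=g(290,422,.268)
f=lambda d:np.degrees(np.arctan2(d[1],d[0]))
print(c,h,k,np.hypot(*(h-c)[:2]),f(h-c)%360,np.hypot(*(k-h)[:2]),f(k-h)%360)
inbed('t10',.068,[(62,353),(322,284),(375,450),(117,527)],6,250,115)
u=tri('t10',(232.5/6-.5+250,330.5/6-.5+115),'s5',(245+132/4,155+122/4));print(u)
for n,a in(('t0',0),):
  A=np.load('pics/t0.npz')['im'].astype(int);B=np.load('pics/t10.npz')['im'].astype(int)
  for nm,q in dict(cup=(315,265),tumbler=(330,230),tin=(235,280),cr1=(360,280),cr2=(375,318),card=(548,320)).items():
    x,y=int(q[0]*.64),int(q[1]*.64); print(nm,abs(A-B)[y-9:y+10,x-9:x+10].mean().round(1))"
```

```text
[ 0.65109359 -0.01234359  0.217     ] [ 0.56200776 -0.02870472  0.234     ] [ 0.50788399 -0.0452241   0.268     ] 0.09057577548949867 190.40673295252935 0.056588624455025584 196.97296859782114
in bed -0.0016 -0.0016 edges -80.3 -170.2 0.14 0.092
(array([ 0.5621, -0.0287,  0.2304]), [array([-0.1,  0.3]), array([ 0.4, -0.1])])
cup 7.3
tumbler 16.1
tin 10.7
cr1 9.3
cr2 9.4
card 14.6
```

```bash
python3 -c "
from h import *
A=cv2.cvtColor(np.load('pics/t0.npz')['im'],6 if 0 else cv2.COLOR_RGB2GRAY);B=cv2.cvtColor(np.load('pics/t10.npz')['im'],cv2.COLOR_RGB2GRAY)
for nm,q in dict(cup=(315,265),tumbler=(330,230),tin=(235,280),cr1=(360,280),cr2=(375,318),card=(548,320),ref=(515,165),ref2=(650,200)).items():
  x,y=int(q[0]*.64),int(q[1]*.64); m=cv2.matchTemplate(B[y-24:y+25,x-24:x+25],A[y-12:y+13,x-12:x+13],cv2.TM_CCOEFF_NORMED); _,v,_,l=cv2.minMaxLoc(m); print(nm,round(v,2),l[0]-12,l[1]-12)"
```

```text
cup 0.87 0 0
tumbler 1.0 0 0
tin 0.89 0 0
cr1 1.0 0 0
cr2 1.0 0 0
card 1.0 0 0
ref 1.0 0 0
ref2 1.0 0 0
```

```bash
python3 -c "
from h import *
r.sign_off(); print(r.get_state()['time'])"
```

```text
the job is handed in; nothing more can be done
the job is handed in; nothing more can be done
```

The press is loaded and snug, and I handed the job in at about 53 s; the hand-in gives no verdict.

**What I did:** I laid the two dark bars on the bed (there was no third), then the plate with its rail up. The two pale bars went one each side of the rail, with the board on top, block up. The board had been knocked aside against the tray, so I found it again before picking it up. Then I swung the red arm home and wound the crank to about 12.45 rad.

**Last checks:**
- **Stack:** the board sits about 2 mm off centre and square to the bed. The bars were within about 3 mm of their intended spots when placed.
- **Arm:** it points at 190.4°, which is home against its stop.
- **Spring:** from the crank angle it should be squeezed about 7.8 mm, roughly 39 N. I worked this out; I did not measure it.
- **Other things on the counter:** comparing the first and last pictures showed no shift. The match was weaker for the cup (0.87) and the tin (0.89).

**Small disagreements:**
- The plate's rail looks about 98 mm long in the pictures, not 70 mm.
- Setting the board down pressed with about 40 N at the wrist. The picture taken afterwards showed nothing had shifted.

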